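# Change the tubes in the sample mill and lock its clamp bar

### The job

The sample mill has finished a run: slide the catch at its left end free, lift the clamp bar by its knob against the spring and swing it fully aside to the front. Move the milled tubes from the cradle into the small tray on the right and lay every fresh tube from the left-hand tray flat in a saddle of its own. Then swing the bar back, let it down onto the tubes and slide the catch fully home to lock it, leaving the vial in front undisturbed.

Things in the scene. Friction and masses are not known exactly. Their poses are not given: they have to be found in the camera images.
- mill: Bench-top sample mill, fixed: white housing 220 mm wide, 108 mm deep, a sloping grey console along its front, aluminium table with its top 54 mm above the bench, carrying cradle, clamp bar and catch. Origin on the bench under the middle saddle; x points from the console to the back, y to the left, z up. The clamp post, 129 mm high, 15 mm thick, stands at y = -58 mm; the catch is at the left end.
- saddle_0 (a point): Right saddle of the cradle (next to the post), at mill y = -25 mm: a U slot across two comb rails, 19 mm wide in mill y, floor 72 mm above the bench, teeth beside it 10 mm high. A tube lies in it along mill x. The point is the middle of the slot floor, where the underside of a seated tube's middle rests. Axes as the mill's.
- saddle_1 (a point): Middle saddle, the same, at mill y = 0. The rails are 6 mm thick, at mill x = -20 and +20 mm. Low end lips, tops 76.5 mm above the bench, stand at x = -33.5 and +33.5 mm (inner faces), just beyond the ends of a seated tube: fingers on the tube's ends must keep their tips above them.
- saddle_2 (a point): Left saddle, the same, at mill y = +25 mm. The saddles are too close for a finger between two tubes (10 mm): tubes go in held by their ends.
- clamp_lift (a joint): Height of the clamp bar above its lowest position, m, 0 to 0.026. Spring and weight press it down with 6 N (at 0) to 8 N. On tubes it rests at about 0.0015, else at 0. With the catch home it lifts only about 0.003. It can turn only when lifted over 0.010 (its tongue sits between cheeks); turned 0.5 or more, a cam holds it up at 0.020. Lift it above 0.022 to turn it freely.
- clamp_swing (a joint): Turn of the clamp bar about the upright post, rad: 0 over the tubes, pointing to mill +y, tongue above the gap between the cheeks (end stop); grows counter-clockwise seen from above as the bar swings to the front (towards mill -x at 1.57), to 1.70 (end stop). Fully aside means more than 1.4. Light friction (0.05 N m) keeps it where it is left.
- bar_grip (a point): Centre of the upright black knob on the clamp bar: a cylinder 18 mm across, 104 to 132 mm above the bench with the bar down; this point is at 118 mm, 78 mm from the pivot. The steel bar is 14 mm wide, its top 19.5 mm under this point. Axes turn with the bar (the mill's at clamp_swing 0). The knob is fixed on the bar: turn the gripper with it or let it slip round.
- bar_pivot (a point): Point on the upright axis about which the clamp bar turns, at the height of the bar's middle; it rises with the bar.
- catch (a joint): Slide of the safety catch, m: 0 home, its bolt over the bar's tongue (locked); 0.018 fully drawn to the left (mill +y; end stop). Free at 0.014 and more. Friction of 2 N holds it where it is left. Close it only with the bar down, or it stands in the tongue's way.
- catch_grip (a point): Centre of the upright black knob of the catch at the left end of the mill: a cylinder 14 mm across, from 111 to 133 mm above the bench; this point is at 122 mm. It moves with the catch along mill y. The flat bolt under it is 10 mm wide, its top 105.5 mm above the bench.
- tray: Tray of fresh tubes, left of the mill: shallow steel tray, fixed on the bench, 124 x 106 mm, floor and walls 3 mm thick, rim 9 mm above the bench; origin under its centre. The tubes start on its floor side by side, roughly along the tray's x, 30 mm apart from middle to middle.
- tube_a: Fresh sample tube of turned steel, a closed cylinder 60 mm long and 15.2 mm in diameter, 45 g, lying; it does not roll. Take it by its two flat ends (60 mm grip). Origin on its underside at mid-length, x along its axis, z up; either end may point either way. All are alike; some are absent from run to run (None).
- tube_b: Fresh sample tube of turned steel, a closed cylinder 60 mm long and 15.2 mm in diameter, 45 g, lying; it does not roll. Take it by its two flat ends (60 mm grip). Origin on its underside at mid-length, x along its axis, z up; either end may point either way. All are alike; some are absent from run to run (None).
- tube_c: Fresh sample tube of turned steel, a closed cylinder 60 mm long and 15.2 mm in diameter, 45 g, lying; it does not roll. Take it by its two flat ends (60 mm grip). Origin on its underside at mid-length, x along its axis, z up; either end may point either way. All are alike; some are absent from run to run (None).
- out_tray: Small empty tray for the milled tubes, right of the mill: steel, fixed on the bench, 124 x 66 mm, floor and walls 3 mm thick, rim 9 mm above the bench; origin under its centre. Two tubes fit in it side by side along its x, 28 mm apart from middle to middle.
- done_a: Milled sample tube from the last run, exactly like the fresh ones (60 mm long, 15.2 mm in diameter, steel, lying, taken by its flat ends, origin on its underside at mid-length, x along its axis). It starts in a saddle of the cradle under the clamp bar. One or both are there (None if absent).
- done_b: Milled sample tube from the last run, exactly like the fresh ones (60 mm long, 15.2 mm in diameter, steel, lying, taken by its flat ends, origin on its underside at mid-length, x along its axis). It starts in a saddle of the cradle under the clamp bar. One or both are there (None if absent).
- vial: Bystander: small glass vial with a white cap, 21 mm wide, 45 mm high, standing in front of the tray. Origin under its centre. Leave alone.

How it is judged:
By the outcome, as a careful person would: the job done as asked, in the order asked, and still so for the second after the job is handed in, with the robot touching nothing.
Of tube_a, tube_b, tube_c only 2 to 3 are there at a start; the rules pass over those that are not, and their reading is None.
Of done_a, done_b only 1 to 2 are there at a start; the rules pass over those that are not, and their reading is None.
At some moment in a run one of tube_a, tube_b, tube_c, done_a, done_b may be knocked a few centimetres aside while the robot is not near it.
Once in a run the grip may slacken for a moment while it holds something.
It also fails if it takes over 208 s, if anything falls off the work surface, if the arm or the gripper's body presses on something with over 40 N, if the wrist force passes 120 N, or if a joint passes its speed limit or range.

### The arm

A 6-joint arm with a two-finger parallel gripper is mounted at the origin on the work surface; the furniture and walls round the work are solid. World frame = base frame: x ahead of the robot, y to its left, z up, the work surface at z = 0. Lengths are in m, angles in rad, forces in N, time in s.
With the tool pointing down it reaches from about 0.35 to 0.85 m from the base axis. Payload 8.1 kg.
Tool frame: the origin (TCP) lies on the front face of the gripper's body, between the roots of the fingers; the fingertips stand 73 mm ahead of it and the grasp point (between the pads) lies r.tcp_to_grasp ahead of it (r.tcp_to_grasp is the distance from the TCP to the grasp point, in m); x points along the fingers, z is the direction in which the jaws open and shut, and the axes are right-handed (so a half turn about x gives the same grasp; the last joint's range is limited). The gripper opens to 85 mm and grips with 20 to 120 N. Pads are 22 mm wide; open, the fingers measure 114 mm over their backs; the gripper's body (76 mm by 85 mm) begins 54 mm behind the grasp point. The pads swing forward as they close: fully open they stand 13 mm farther back than shut.
Start: joints at [-1.294, 0.13, 1.488, -0, 1.523, -0.085], TCP at [0.212, -0.561, 0.304] pointing down, gripper open.
Joint ranges: [-2.96, 2.96], [-0.89, 2.26], [0.02, 2.5], [-1.34, 4.48], [0, 2.73], [-2.66, 2.66]. Speed limits (rad/s): [2.39, 2.39, 2.79, 3.14, 3.14, 3.14].

### API

Orientations are given as a unit quaternion [x, y, z, w].
In Python, from station import r, snapshot, camera_info, ticket gives the robot as it stands.
- The arm moves only by the tool arm_command, never from a script. Its argument "series" is a list of rows, each an object with "travel": the shift along the world's x, y, z in mm, a list of three; "dr": the turn, a rotation vector about the world's x, y, z in degrees, a list of three. In form: [{"travel": [x, y, z], "dr": [rx, ry, rz]}, ...]. A call has 1 to 12 rows; each row is the pose to reach, as a shift and turn from the pose commanded when the call began; what a row does not reach only later rows make up. A row lasts 1/10 s, in which the tool goes at most 50 mm and 8.59 degrees, less where a joint would pass 70% of its speed; a pose out of reach is approached as far as the arm can. A call with a gripper value outside its range is refused whole. "hand" is the opening, from 0 (shut) to 1 (fully open), set as the call begins (left out, the last holds). The fingers move at their own pace and stop on an object; "squeeze" is the grip in N (left out, the last holds). Time passes only in rows, so rows that repeat a pose let the fingers close. It gives the time, the measured TCP pose, the force and the opening at its end, in the units of the state.
- r.get_obs(): the state, without advancing time (a new reading comes with each control period).
- snapshot(name): name is "scene" or "top" or "wrist"; returns the picture (420x560x3 uint8, red, green, blue); there is no depth.
- camera_info(name): a dict with "fovy" (degrees; the focal length in pixels is half the picture's height over the tangent of half this angle, whatever the lens; pixels are square), "cx", "cy" (the principal point, pixels), "origin" and "rotation" of the camera in the world; the wrist camera has in their place "tool_from_camera" (4x4, takes a point from camera to tool coordinates, whose origin is the TCP and whose axes are the tool frame's). Camera axes: x right, y down, z forward; pixel columns grow to the right and rows downward; lengths in m; the calibration is good to about 2 mm. A picture is of the moment at which its call begins: read the wrist's pose just before it. camera_info takes no time and is no camera call.
- ticket.finish_job(): hands the job in, once; it reports no verdict.
The state is a dict: "time_s": time; "qpos": joint angles; "dq": joint speeds; "joint_torque": joint torques, N m; "eef_pos": TCP position; "ee_rot": TCP orientation; "contact_force": force on the tool from outside, world axes, zero at the start; "torque": the same for the moment, N m; "width": opening from 0.0 (shut) to 1.0 (fully open).
Only numpy, scipy, OpenCV 4.12 (cv2) and the standard library are available. Lean on these libraries where they do the work, as an engineer would, in place of code of your own. Each camera call takes 0.05 s, during which the arm holds its last target. There are 200 camera calls.

## Working session

There is one attempt and no reset: what is moved stays moved. The work goes in short steps, Python scripts to look and compute and a tool call to move; the robot and the scene stay as the last step left them, time stands still between calls to the robot, and variables do not carry over. Pictures are saved under pics/ and viewed, about 12 in all and at most 16, crops included, and the job is handed in when it is done.

Besides the shell and the picture viewer there is one more tool, called after "Emit:" by a JSON object that holds its "op" and its "data". arm_command: Moves the arm, as the interface text tells. Its arguments: {"type":"object","properties":{"series":{"type":"array","items":{"type":"object","properties":{"travel":{"type":"array","items":{"type":"number"}},"dr":{"type":"array","items":{"type":"number"}}}}},"hand":{"type":"number"},"squeeze":{"type":"number"}},"required":["series"]}

```bash
mkdir -p pics; python3 - <<'E'
from station import r,snapshot,camera_info
import cv2,numpy as np
o=r.get_obs();print(o, r.tcp_to_grasp)
for n in ("scene","top","wrist"):
    im=snapshot(n);cv2.imwrite(f"pics/{n}0.png",im[:,:,::-1]);print(n,camera_info(n))
a=[cv2.imread(f"pics/{n}0.png") for n in("scene","top")]
cv2.imwrite("pics/top0b.png",cv2.resize(a[1],(784,588),interpolation=cv2.INTER_CUBIC))
cv2.imwrite("pics/scene0b.png",cv2.resize(a[0],(784,588),interpolation=cv2.INTER_CUBIC))
E
```

```text
{'time_s': 0.0, 'qpos': array([-1.29439492e+00,  1.31157914e-01,  1.48924804e+00,  8.45035960e-06,
        1.52304385e+00, -8.53740608e-02]), 'dq': array([ 0.0003372 , -0.00070349,  0.00039089,  0.00060328, -0.00095635,
        0.0004012 ]), 'joint_torque': array([ 8.79366962e-04, -5.69396281e+01, -5.00546765e+01, -3.58782481e-04,
        1.47577445e-02, -4.00031837e-06]), 'eef_pos': array([ 0.21228496, -0.56074574,  0.30286343]), 'ee_rot': array([ 0.40231088,  0.58229785, -0.40147049,  0.58128875]), 'contact_force': array([-0.4870012 , -0.19617425,  0.34543799]), 'torque': array([ 0.00172735,  0.00322955, -0.00729284]), 'width': 0.9976012264831188} 0.0539
scene {'fovy': 43.45080758500204, 'cx': 276.6586428786628, 'cy': 211.82974744930624, 'origin': array([-0.11426456,  0.68688926,  0.65007262]), 'rotation': array([-0.21654959,  0.82666213, -0.50043013,  0.13894487])}
top {'fovy': 52.85970459076491, 'cx': 273.75544715701494, 'cy': 210.16926832210038, 'origin': array([ 0.35021379, -0.20235361,  1.02708409]), 'rotation': array([ 0.70946343, -0.70421489,  0.02249767, -0.01539079])}
wrist {'fovy': 59.08534823146524, 'cx': 274.2050165912095, 'cy': 202.28450304318895, 'tool_from_camera': array([[-4.84556043e-04, -2.92774774e-01,  9.56181310e-01,
        -7.10173261e-02],
       [ 4.06675448e-04, -9.56181401e-01, -2.92774596e-01,
         7.46191360e-02],
       [ 9.99999800e-01,  2.46989763e-04,  5.82387788e-04,
        -7.68203631e-04],
       [ 0.00000000e+00,  0.00000000e+00,  0.00000000e+00,
         1.00000000e+00]])}
```

View pics/top0b.png

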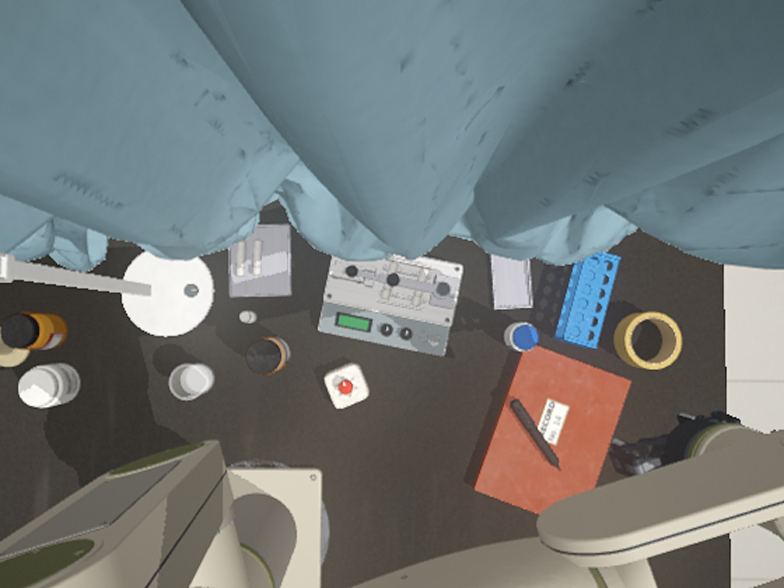

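View pics/scene0b.png

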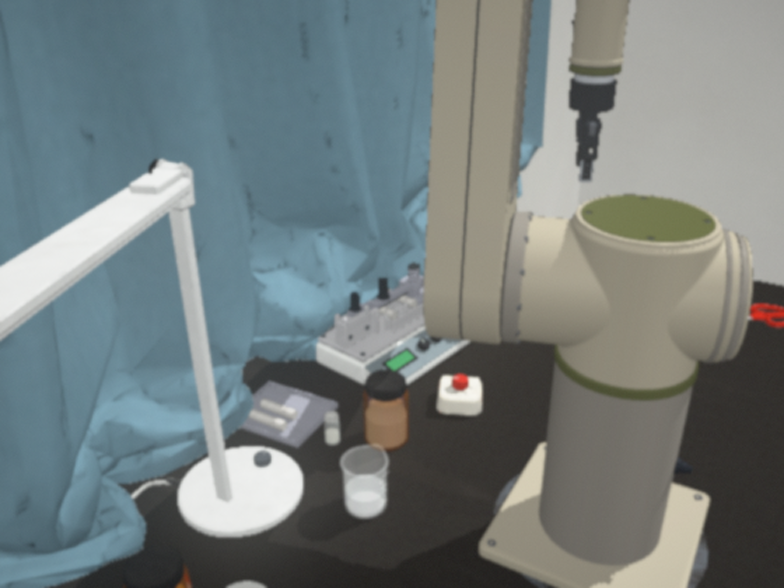

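The top view shows the mill at about (390,305), with the catch knob at (351,271), bar knob at (393,280) and post at (443,289). The fresh tray is at (260,260) with two tubes, the vial at (248,316), and the out tray at (511,280). The lamp arm stands left of the tray.

```bash
cat > h.py <<'E'
from station import r,snapshot,camera_info
import cv2,numpy as np
from scipy.spatial.transform import Rotation as R
def cam(n,o=None):
    c=camera_info(n); f=210/np.tan(np.radians(c['fovy']/2))
    if n=='wrist':
        o=o or r.get_obs(); T=np.eye(4);T[:3,:3]=R.from_quat(o['ee_rot']).as_matrix();T[:3,3]=o['eef_pos']
        T=T@c['tool_from_camera']; return f,c['cx'],c['cy'],T[:3,:3],T[:3,3]
    q=np.array(c['rotation']); return f,c['cx'],c['cy'],R.from_quat(q).as_matrix(),np.array(c['origin'])
def ray(C,uv):
    f,cx,cy,M,p=C; return p,M@np.array([(uv[0]-cx)/f,(uv[1]-cy)/f,1])
def onz(C,uv,z):
    p,d=ray(C,uv); return p+d*(z-p[2])/d[2]
def proj(C,P):
    f,cx,cy,M,p=C; v=M.T@(np.asarray(P)-p); return np.array([cx+f*v[0]/v[2],cy+f*v[1]/v[2]])
def shot(n,name,k=1.4):
    o=r.get_obs(); im=snapshot(n)[:,:,::-1]; C=cam(n,o); np.save(f'pics/{name}.npy',np.array([*C[:3],*C[3].ravel(),*C[4]]))
    cv2.imwrite(f'pics/{name}_raw.png',im); cv2.imwrite(f'pics/{name}.png',cv2.resize(im,None,fx=k,fy=k,interpolation=cv2.INTER_CUBIC)); return im,C
def load(name):
    a=np.load(f'pics/{name}.npy'); return a[0],a[1],a[2],a[3:12].reshape(3,3),a[12:]
E
python3 - <<'E'
from h import *
C=cam('top')
print(C[3])
for n,u,v,z in [('catch',351,270,.133),('knob',393,279.5,.132),('post',443,289,.129),('tray tl',231,226,.009),('tr',290,224,.009),('br',291,295,.009),('bl',229,297,.009),
 ('tA n',238,276,.01),('tA f',239,241,.01),('tB n',256,270,.01),('tB f',258,236,.01),('vial',248,316,.045),('ot n l',496,307,.009),('ot n r',533,308,.009),('millfl',318,331,.03),('millfr',445,355,.03),('lampjoint',5,267,.4)]:
    print(n,onz(C,(u/1.4,v/1.4),z).round(4))
M=R.from_quat(r.get_obs()['ee_rot']).as_matrix();print(M.round(3))
E
```

```text
[[ 0.00715048 -0.99853692  0.0535994 ]
 [-0.99992195 -0.00768902 -0.00984798]
 [ 0.01024569 -0.0535248  -0.99851396]]
catch [ 0.4346 -0.162   0.133 ]
knob [ 0.4208 -0.2258  0.132 ]
post [ 0.4071 -0.3021  0.129 ]
tray tl [0.521  0.0519 0.009 ]
tr [ 0.5254 -0.05    0.009 ]
br [ 0.4023 -0.0536  0.009 ]
bl [0.3981 0.0527 0.009 ]
tA n [0.4343 0.0378 0.01  ]
tA f [0.4949 0.0373 0.01  ]
tB n [0.4449 0.0071 0.01  ]
tB f [0.5039 0.0047 0.01  ]
vial [0.3651 0.0117 0.045 ]
ot n l [ 0.3843 -0.4071  0.009 ]
ot n r [ 0.3831 -0.471   0.009 ]
millfl [ 0.341  -0.1029  0.03  ]
millfr [ 0.3023 -0.3167  0.03  ]
lampjoint [0.4096 0.1917 0.4   ]
[[-0.     0.935  0.354]
 [ 0.001  0.354 -0.935]
 [-1.     0.    -0.001]]
```

Emit:
{"op": "arm_command", "data": {"series": [{"travel": [25, 40, 10], "dr": [0, 0, 8]}, {"travel": [50, 80, 20], "dr": [0, 0, 16]}, {"travel": [75, 118, 30], "dr": [0, 0, 24]}, {"travel": [100, 156, 36], "dr": [0, 0, 32]}, {"travel": [125, 195, 36], "dr": [0, 0, 40]}, {"travel": [150, 235, 36], "dr": [0, 0, 48]}, {"travel": [177, 275, 36], "dr": [0, 0, 56]}, {"travel": [205, 315, 36], "dr": [0, 0, 59.1]}, {"travel": [205, 315, 36], "dr": [0, 0, 59.1]}, {"travel": [205, 315, 36], "dr": [0, 0, 59.1]}]}}

```text
time_s: 1.15
eef_pos: [0.4178, -0.2451, 0.3397]
ee_rot: [0.062, 0.705, -0.062, 0.704]
contact_force: [-0.0, -0.4, -0.0]
width: 1.003
```

```bash
python3 - <<'E'
from h import *
im,C=shot('wrist','w1')
o=r.get_obs();print(o['time_s'],o['eef_pos'],o['qpos'])
my=np.array([.177,.984,0]);mx=np.array([.984,-.177,0]);O=np.array([.4173,-.2455,0])
for n,x,y,z in [('catch',0,85,133),('knob',0,20,132),('post',0,-58,129)]:
    print(n,proj(C,O+mx*x/1e3+my*y/1e3+[0,0,z/1e3])*1.4)
S=load.__call__ and cam('scene')
for u,v in [(228,500),(240,487)]: print('lamp',onz(S,(u/1.4,v/1.4),.012))
E
```

```text
1.2 [ 0.41728819 -0.24611382  0.33966818] [-6.38469389e-01 -1.98691854e-01  1.74507020e+00 -4.84669345e-04
  1.59563047e+00 -4.61497934e-01]
catch [384.44091406 105.09138671]
knob [383.9758356  231.11490965]
post [383.50045412 359.31732957]
lamp [0.40661496 0.18902047 0.012     ]
lamp [0.40878892 0.16369928 0.012     ]
```

View pics/w1.png

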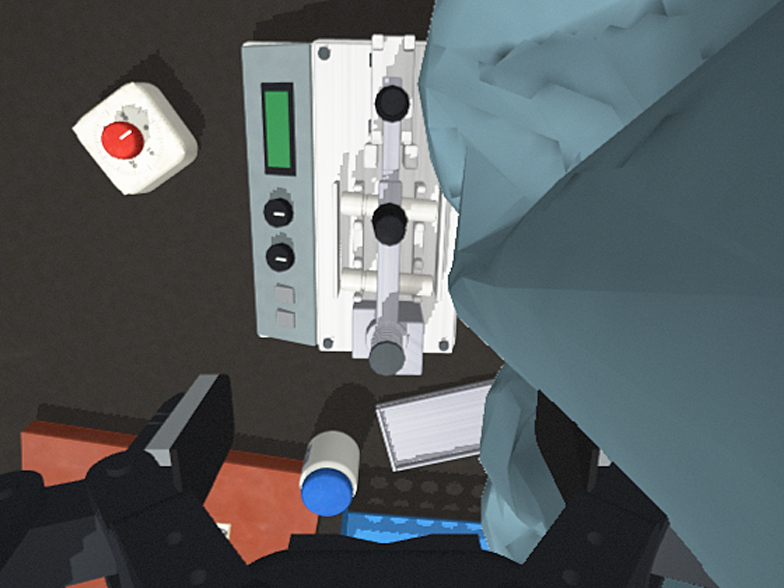

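The close view shows the catch knob at (392,103), bar knob at (390,222) and post top at (387,358). Milled tubes lie in the middle saddle (row 206) and right saddle (row 285). The curtain edge comes close behind the mill, at about (450,270).

```bash
python3 - <<'E'
from h import *
C=load('w1');T=cam('top')
im=cv2.imread('pics/w1_raw.png');g=im.max(2)
pts={}
for n,(u,v),z in [('catch',(392,102),.133),('knob',(390,218),.132)]:
    u/=1.4;v/=1.4
    m=(g<60).astype(np.uint8);k,l,s,c=cv2.connectedComponentsWithStats(m);i=l[int(v),int(u)];print(n,s[i],c[i]*1.4)
for n,uv,z in [('catch',(392,102),.133),('knob',(390,219),.132),('post',(387,358),.129),('tube1f',(340,204),.079),('tube1b',(435,210),.079),('t0f',(341,282),.079),('t0b',(432,286),.079),
  ('ot nl',(377,407),.009),('ot nr',(396,470),.009),('ot fl',(487,382),.009),('jar',(327,491),.07)]:
    print(n,onz(C,(uv[0]/1.4,uv[1]/1.4),z).round(4))
# curtain triangulation
for a,b in [((395,258),(450,275)),((330,235),(425,80))]:
    p,d=ray(T,np.array(a)/1.4);q,e=ray(C,np.array(b)/1.4)
    t=np.linalg.lstsq(np.c_[d,-e],q-p,rcond=None)[0];print('curt',p+d*t[0],q+e*t[1])
E
```

```text
catch [268  61  24  26 484] [391.45909091 102.88553719]
knob [266 145  25  30 569] [388.80878735 222.96414763]
catch [ 0.4364 -0.1611  0.133 ]
knob [ 0.4252 -0.2198  0.132 ]
post [ 0.4092 -0.3021  0.129 ]
tube1f [ 0.3944 -0.2141  0.079 ]
tube1b [ 0.4536 -0.2284  0.079 ]
t0f [ 0.3847 -0.2653  0.079 ]
t0b [ 0.4442 -0.2786  0.079 ]
ot nl [ 0.3835 -0.4027  0.009 ]
ot nr [ 0.3891 -0.4694  0.009 ]
ot fl [ 0.481  -0.3952  0.009 ]
jar [ 0.3389 -0.4337  0.07  ]
curt [ 0.4421321  -0.22573208  0.23118513] [ 0.44489797 -0.22608154  0.23151483]
curt [ 0.40350768 -0.17414705  0.68072777] [ 0.40736679 -0.18751067  0.68023327]
```

Emit:
{"op": "arm_command", "data": {"series": [{"travel": [9, 42, 0], "dr": [0, 0, -0.3]}, {"travel": [18, 84, -20], "dr": [0, 0, -0.3]}, {"travel": [18, 84, -60], "dr": [0, 0, -0.3]}, {"travel": [18, 84, -100], "dr": [0, 0, -0.3]}, {"travel": [18, 84, -120], "dr": [0, 0, -0.3]}, {"travel": [18, 84, -120], "dr": [0, 0, -0.3]}], "hand": 0.5, "squeeze": 40}}

```text
time_s: 1.8
eef_pos: [0.4328, -0.1625, 0.216]
ee_rot: [0.066, 0.706, -0.065, 0.702]
contact_force: [-0.4, -0.2, -0.1]
width: 0.501
```

```bash
python3 - <<'E'
from h import *
im,C=shot('wrist','w2')
o=r.get_obs();print(o['time_s'],o['eef_pos'],o['contact_force'],o['width'])
O=np.array([.4195,-.246,0]);y=np.array([.182,.983,0])
print(proj(C,O+.085*y+[0,0,.133])*1.4,proj(C,O+.02*y+[0,0,.132])*1.4)
E
```

```text
1.85 [ 0.43398768 -0.16303694  0.21855736] [ 0.32888834 -0.74647473  0.37481161] 0.501158261452344
[393.4130959  364.40668043] [392.79101151 525.53823579]
```

View pics/w2.png

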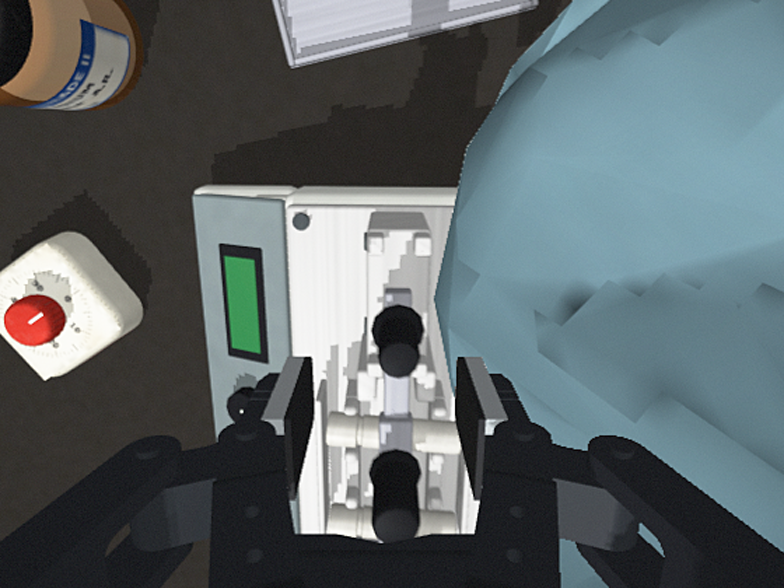

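The catch knob top is at (399,360), within 2 mm of the prediction. I'll descend and grip it.

Emit:
{"op": "arm_command", "data": {"series": [{"travel": [2, 2, -20], "dr": [0, 0, 0]}, {"travel": [2, 2, -40], "dr": [0, 0, 0]}, {"travel": [2, 2, -40], "dr": [0, 0, 0]}]}}

```text
time_s: 2.15
eef_pos: [0.4367, -0.1608, 0.1793]
ee_rot: [0.065, 0.705, -0.065, 0.703]
contact_force: [-0.2, 0.4, 0.7]
width: 0.497
```

Emit:
{"op": "arm_command", "data": {"series": [{"travel": [0, 0, 0], "dr": [0, 0, 0]}, {"travel": [0, 0, 0], "dr": [0, 0, 0]}, {"travel": [0, 0, 0], "dr": [0, 0, 0]}, {"travel": [0, 0, 0], "dr": [0, 0, 0]}, {"travel": [0, 0, 0], "dr": [0, 0, 0]}, {"travel": [0, 0, 0], "dr": [0, 0, 0]}], "hand": 0.05}}

```text
time_s: 2.75
eef_pos: [0.4374, -0.1608, 0.1819]
ee_rot: [0.064, 0.704, -0.065, 0.704]
contact_force: [-7.4, 0.5, 6.8]
width: 0.152
```

Emit:
{"op": "arm_command", "data": {"series": [{"travel": [0.7, 4, 1], "dr": [0, 0, 0]}, {"travel": [1.4, 8, 1], "dr": [0, 0, 0]}, {"travel": [2.2, 12, 1], "dr": [0, 0, 0]}, {"travel": [3, 16, 1], "dr": [0, 0, 0]}, {"travel": [3.3, 18, 1], "dr": [0, 0, 0]}, {"travel": [3.5, 19, 1], "dr": [0, 0, 0]}, {"travel": [3.5, 19, 1], "dr": [0, 0, 0]}]}}

```text
time_s: 3.45
eef_pos: [0.4408, -0.1426, 0.1821]
ee_rot: [0.063, 0.704, -0.066, 0.704]
contact_force: [-7.3, -8.9, 3.1]
width: 0.151
```

Emit:
{"op": "arm_command", "data": {"series": [{"travel": [0, 0, 0], "dr": [0, 0, 0]}, {"travel": [0, 0, 0], "dr": [0, 0, 0]}, {"travel": [0, 0, 25], "dr": [0, 0, 0]}, {"travel": [0, 0, 50], "dr": [0, 0, 0]}, {"travel": [-8, -40, 50], "dr": [0, 0, 0]}, {"travel": [-17, -83, 50], "dr": [0, 0, 0]}, {"travel": [-17, -83, 40], "dr": [0, 0, 0]}, {"travel": [-17, -83, 30], "dr": [0, 0, 0]}, {"travel": [-17, -83, 30], "dr": [0, 0, 0]}], "hand": 0.5}}

```text
time_s: 4.35
eef_pos: [0.4232, -0.2227, 0.2088]
ee_rot: [0.065, 0.705, -0.064, 0.703]
contact_force: [-0.7, 0.9, -0.6]
width: 0.499
```

```bash
python3 - <<'E'
from h import *
im,C=shot('wrist','w3',1)
o=r.get_obs();print(o['time_s'],o['eef_pos'],o['contact_force'],o['width'])
y=np.array([.182,.983,0])
print(proj(C,[.4242,-.2253,.132]),proj(C,[.4242,-.2253,.118]),proj(C,np.array([.437,-.161,.133])+.018*y))
E
```

```text
4.4 [ 0.42355517 -0.22270592  0.20956339] [0.06879477 1.08741846 0.36348999] 0.5026597894280321
[278.88294159 272.47503881] [278.60828282 258.66684636] [282.28457527  72.66681953]
```

View pics/w3.png

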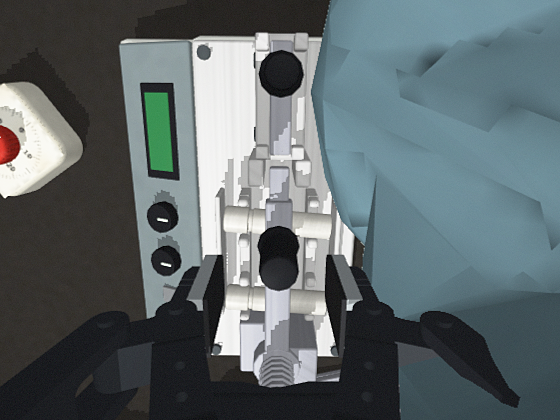

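The catch is drawn, with its knob at (280,74) as predicted. The bar knob top at (279,270) matches to 1 mm.

Emit:
{"op": "arm_command", "data": {"series": [{"travel": [0.5, -2, -18], "dr": [0, 0, 0]}, {"travel": [0.5, -2, -36], "dr": [0, 0, 0]}, {"travel": [0.5, -2, -36], "dr": [0, 0, 0]}]}}

```text
time_s: 4.7
eef_pos: [0.4235, -0.2242, 0.1725]
ee_rot: [0.065, 0.706, -0.063, 0.703]
contact_force: [-0.4, 1.1, 0.7]
width: 0.5
```

Emit:
{"op": "arm_command", "data": {"series": [{"travel": [0, 0, 0], "dr": [0, 0, 0]}, {"travel": [0, 0, 0], "dr": [0, 0, 0]}, {"travel": [0, 0, 0], "dr": [0, 0, 0]}, {"travel": [0, 0, 0], "dr": [0, 0, 0]}, {"travel": [0, 0, 0], "dr": [0, 0, 0]}, {"travel": [0, 0, 0], "dr": [0, 0, 0]}], "hand": 0.05, "squeeze": 70}}

```text
time_s: 5.3
eef_pos: [0.4246, -0.2258, 0.176]
ee_rot: [0.065, 0.704, -0.064, 0.704]
contact_force: [-4.0, 5.5, 6.8]
width: 0.186
```

Emit:
{"op": "arm_command", "data": {"series": [{"travel": [0, 0, 6], "dr": [0, 0, 0]}, {"travel": [0, 0, 12], "dr": [0, 0, 0]}, {"travel": [0, 0, 18], "dr": [0, 0, 0]}, {"travel": [0, 0, 23], "dr": [0, 0, 0]}, {"travel": [0, 0, 25], "dr": [0, 0, 0]}, {"travel": [0, 0, 25], "dr": [0, 0, 0]}]}}

```text
time_s: 5.9
eef_pos: [0.4243, -0.226, 0.2]
ee_rot: [0.065, 0.704, -0.064, 0.704]
contact_force: [-0.4, 2.4, -6.7]
width: 0.185
```

Emit:
{"op": "arm_command", "data": {"series": [{"travel": [-5.5, 0.8, 0], "dr": [0, 0, 4]}, {"travel": [-10.8, 1.2, 0], "dr": [0, 0, 8]}, {"travel": [-21.7, 0.9, 0], "dr": [0, 0, 16]}, {"travel": [-32.4, -0.9, 0], "dr": [0, 0, 24]}, {"travel": [-42.8, -4.1, 0], "dr": [0, 0, 32]}, {"travel": [-42.8, -4.1, 0], "dr": [0, 0, 32]}]}}

```text
time_s: 6.5
eef_pos: [0.3807, -0.2301, 0.1994]
ee_rot: [-0.132, 0.695, 0.133, 0.694]
contact_force: [0.1, 5.9, -7.8]
width: 0.184
```

Emit:
{"op": "arm_command", "data": {"series": [{"travel": [-9.8, -4.7, 0], "dr": [0, 0, 8]}, {"travel": [-18.9, -10.7, 0], "dr": [0, 0, 16]}, {"travel": [-27, -17.9, 0], "dr": [0, 0, 24]}, {"travel": [-34.1, -26.2, 0], "dr": [0, 0, 32]}, {"travel": [-39.9, -35.4, 0], "dr": [0, 0, 40]}, {"travel": [-44.5, -45.3, 0], "dr": [0, 0, 48]}, {"travel": [-47.6, -55.7, 0], "dr": [0, 0, 56]}, {"travel": [-48.9, -63.8, 0], "dr": [0, 0, 62]}, {"travel": [-48.9, -63.8, 0], "dr": [0, 0, 62]}]}}

```text
time_s: 7.4
eef_pos: [0.332, -0.2941, 0.1992]
ee_rot: [-0.469, 0.528, 0.471, 0.528]
contact_force: [-5.1, 4.5, -6.9]
width: 0.184
```

Emit:
{"op": "arm_command", "data": {"series": [{"travel": [0, 0, -4], "dr": [0, 0, 0]}, {"travel": [0, 0, -4], "dr": [0, 0, 0]}]}}

```text
time_s: 7.6
eef_pos: [0.3321, -0.2934, 0.1948]
ee_rot: [-0.468, 0.529, 0.47, 0.529]
contact_force: [-4.6, 2.6, -6.4]
width: 0.182
```

Emit:
{"op": "arm_command", "data": {"series": [{"travel": [0, 0, 0], "dr": [0, 0, 0]}, {"travel": [0, 0, 0], "dr": [0, 0, 0]}, {"travel": [0, 0, 0], "dr": [0, 0, 0]}, {"travel": [0, 0, 0], "dr": [0, 0, 0]}, {"travel": [0, 0, 20], "dr": [0, 0, 0]}, {"travel": [0, 0, 50], "dr": [0, 0, 0]}, {"travel": [0, 0, 70], "dr": [0, 0, 0]}, {"travel": [0, 0, 70], "dr": [0, 0, 0]}], "hand": 0.6}}

```text
time_s: 8.4
eef_pos: [0.334, -0.2955, 0.2699]
ee_rot: [-0.473, 0.528, 0.468, 0.528]
contact_force: [-0.0, 0.5, -0.7]
width: 0.598
```

Emit:
{"op": "arm_command", "data": {"series": [{"travel": [8, 7, 0], "dr": [0, 0, -8]}, {"travel": [16, 14, 0], "dr": [0, 0, -16]}, {"travel": [24, 20, 0], "dr": [0, 0, -24]}, {"travel": [32, 26, 0], "dr": [0, 0, -32]}, {"travel": [40, 32, 0], "dr": [0, 0, -40]}, {"travel": [48, 38, 0], "dr": [0, 0, -48]}, {"travel": [56, 44, 0], "dr": [0, 0, -56]}, {"travel": [64, 50, 0], "dr": [0, 0, -64]}, {"travel": [72, 56, 0], "dr": [0, 0, -72]}, {"travel": [82, 62, 0], "dr": [0, 0, -80]}, {"travel": [92, 73, 0], "dr": [0, 0, -88]}, {"travel": [92, 73, 0], "dr": [0, 0, -94]}], "hand": 0.85}}

```text
time_s: 9.6
eef_pos: [0.4254, -0.22, 0.2651]
ee_rot: [0.067, 0.704, -0.066, 0.704]
contact_force: [-0.1, -0.9, -0.5]
width: 0.847
```

Emit:
{"op": "arm_command", "data": {"series": [{"travel": [0, 0, -20], "dr": [0, 0, 0]}, {"travel": [0, 0, -30], "dr": [0, 0, 0]}, {"travel": [0, 0, -30], "dr": [0, 0, 0]}]}}

```text
time_s: 9.9
eef_pos: [0.4236, -0.2203, 0.2334]
ee_rot: [0.065, 0.705, -0.064, 0.703]
contact_force: [-0.2, -0.5, -0.5]
width: 0.851
```

```bash
python3 - <<'E'
from h import *
im,C=shot('wrist','w4')
o=r.get_obs();print(o['time_s'],o['eef_pos'],o['contact_force'],o['width'])
M=R.from_quat(o['ee_rot']).as_matrix();print(M[:,2],M[:,0])
y=np.array([.182,.983,0]);x=np.array([.983,-.182,0]);O=np.array([.4206,-.245,0])
for s in(-25,0,25):
  for e in(-30,30): print(s,e,proj(C,O+y*s/1e3+x*e/1e3+[0,0,.0872])*1.4)
E
```

```text
9.95 [ 0.42403232 -0.22067237  0.23465476] [ 0.60535241 -0.67739905  0.17818078] 0.8515015633801916
[ 0.98333797 -0.18177113 -0.0023863 ] [-0.00215907  0.00144799 -0.99999662]
-25 -30 [325.49176155 402.31461982]
-25 30 [452.84331327 402.63152929]
0 -30 [323.73643038 353.6815249 ]
0 30 [455.00406678 353.96829586]
25 -30 [321.86977273 301.96402522]
25 30 [457.3019754 302.2161346]
```

View pics/w4.png

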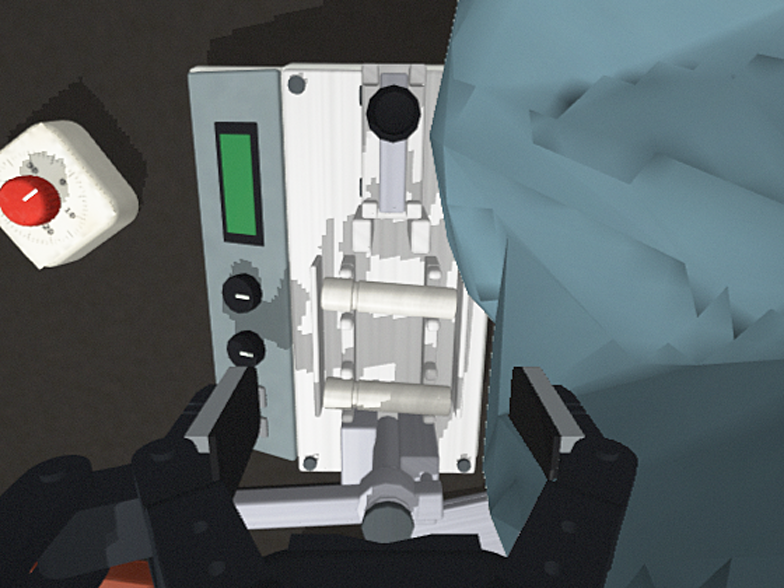

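The bar is aside at lower left. The tubes lie in saddles 2 (row 297) and 0 (row 396), matching the prediction to about 1 mm. I'll descend for the left one.

Emit:
{"op": "arm_command", "data": {"series": [{"travel": [0.5, 0, -40], "dr": [0, 0, 0]}, {"travel": [0.5, 0, -75], "dr": [0, 0, 0]}, {"travel": [0.5, 0, -89], "dr": [0, 0, 0]}, {"travel": [0.5, 0, -89], "dr": [0, 0, 0]}], "squeeze": 60}}

```text
time_s: 10.35
eef_pos: [0.424, -0.2204, 0.1452]
ee_rot: [0.065, 0.705, -0.064, 0.703]
contact_force: [-0.3, -0.0, -0.3]
width: 0.856
```

Emit:
{"op": "arm_command", "data": {"series": [{"travel": [0, 0, 0], "dr": [0, 0, 0]}, {"travel": [0, 0, 0], "dr": [0, 0, 0]}, {"travel": [0, 0, 0], "dr": [0, 0, 0]}, {"travel": [0, 0, 0], "dr": [0, 0, 0]}], "hand": 0.6}}

```text
time_s: 10.75
eef_pos: [0.4265, -0.2219, 0.1491]
ee_rot: [0.064, 0.703, -0.065, 0.705]
contact_force: [0.2, -0.2, 7.1]
width: 0.668
```

```bash
python3 - <<'E'
from h import *
im,C=shot('wrist','w5',1)
o=r.get_obs();print(o['time_s'],o['eef_pos'],o['contact_force'],o['width'])
E
```

```text
10.8 [ 0.42648156 -0.22191785  0.14913704] [-0.79582541 -0.25214151  7.40365795] 0.6716781997906165
```

View pics/w5.png

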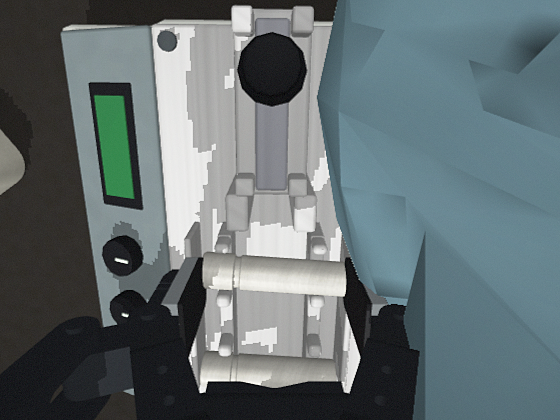

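Both pads are on the tube ends (width 0.67). I'll lift and carry.

Emit:
{"op": "arm_command", "data": {"series": [{"travel": [0, 0, 8], "dr": [0, 0, 0]}, {"travel": [0, 0, 30], "dr": [0, 0, 0]}, {"travel": [0, 0, 60], "dr": [0, 0, 0]}, {"travel": [0, 0, 90], "dr": [0, 0, 0]}, {"travel": [4, -40, 90], "dr": [0, 0, 3]}, {"travel": [8, -80, 90], "dr": [0, 0, 6]}, {"travel": [13, -120, 90], "dr": [0, 0, 9]}, {"travel": [17, -160, 90], "dr": [0, 0, 13]}, {"travel": [21, -200, 90], "dr": [0, 0, 15]}, {"travel": [21, -200, 90], "dr": [0, 0, 15]}]}}

```text
time_s: 11.8
eef_pos: [0.4455, -0.4252, 0.2367]
ee_rot: [-0.028, 0.707, 0.027, 0.706]
contact_force: [-0.0, 1.3, -0.7]
width: 0.67
```

```bash
python3 - <<'E'
from h import *
im,C=shot('wrist','w6',1)
o=r.get_obs();print(o['time_s'],o['eef_pos'],o['contact_force'],o['width'])
M=R.from_quat(o['ee_rot']).as_matrix();print(M[:,2])
E
```

```text
11.85 [ 0.44565852 -0.42304245  0.23670377] [ 0.34131724  0.2587214  -0.43848196] 0.6667418565358174
[ 9.97070869e-01  7.64813487e-02 -5.34251310e-04]
```

View pics/w6.png

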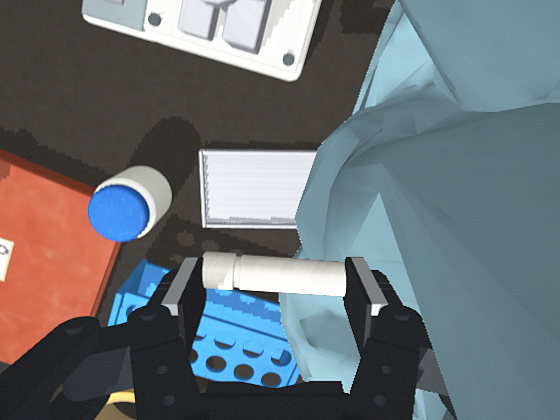

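The tube is held. The out tray's near edge runs (200,150) to (202,228), its far part hidden by the curtain, and the blue rack lies at the lower left.

```bash
python3 - <<'E'
from h import *
C=load('w6');T=cam('top')
a,b=onz(C,(200,150),.009),onz(C,(202.5,228),.009);print(a,b,np.linalg.norm(a-b))
for uv in [(200,150),(318,153),(202.5,228),(297,228)]: print(onz(C,uv,.009).round(4))
d=(a-b)[:2];d/=np.linalg.norm(d);xx=np.array([d[1],-d[0]]);print('yaw',np.degrees(np.arctan2(xx[1],xx[0])),'c',(a+b)[:2]/2+.062*xx)
for z in(0,.03,.05,.07):print(z,'rack',onz(T,(575/1.4,255/1.4),z).round(3),onz(T,(558/1.4,338/1.4),z).round(3),'w6',onz(C,(145,262),z).round(3),onz(C,(288,300),z).round(3))
E
```

```text
[ 0.38322193 -0.40225716  0.009     ] [ 0.38662348 -0.46960778  0.009     ] 0.06743646517999928
[ 0.3832 -0.4023  0.009 ]
[ 0.4786 -0.3973  0.009 ]
[ 0.3866 -0.4696  0.009 ]
[ 0.4678 -0.4633  0.009 ]
yaw 2.8912728493203184 c [ 0.44684378 -0.43280514]
0 rack [ 0.477 -0.548  0.   ] [ 0.332 -0.517  0.   ] w6 [ 0.333 -0.511  0.   ] [ 0.467 -0.54   0.   ]
0.03 rack [ 0.473 -0.538  0.03 ] [ 0.332 -0.507  0.03 ] w6 [ 0.344 -0.495  0.03 ] [ 0.464 -0.521  0.03 ]
0.05 rack [ 0.471 -0.531  0.05 ] [ 0.332 -0.501  0.05 ] w6 [ 0.351 -0.484  0.05 ] [ 0.463 -0.509  0.05 ]
0.07 rack [ 0.468 -0.524  0.07 ] [ 0.333 -0.495  0.07 ] w6 [ 0.357 -0.474  0.07 ] [ 0.461 -0.497  0.07 ]
```

Emit:
{"op": "arm_command", "data": {"series": [{"travel": [2, -23, -20], "dr": [0, 0, 0]}, {"travel": [2, -23, -65], "dr": [0, 0, 0]}, {"travel": [2, -23, -110], "dr": [0, 0, 0]}, {"travel": [2, -23, -140], "dr": [0, 0, 0]}, {"travel": [2, -23, -150], "dr": [0, 0, 0]}, {"travel": [2, -23, -154], "dr": [0, 0, 0]}, {"travel": [2, -23, -156], "dr": [0, 0, 0]}, {"travel": [2, -23, -156], "dr": [0, 0, 0]}]}}

```text
time_s: 12.65
eef_pos: [0.4493, -0.445, 0.0833]
ee_rot: [-0.029, 0.706, 0.027, 0.707]
contact_force: [-0.1, -0.7, 0.4]
width: 0.67
```

Emit:
{"op": "arm_command", "data": {"series": [{"travel": [0, 0, -1], "dr": [0, 0, 0]}, {"travel": [0, 0, -2], "dr": [0, 0, 0]}, {"travel": [0, 0, -2], "dr": [0, 0, 0]}]}}

```text
time_s: 12.95
eef_pos: [0.4488, -0.4447, 0.0802]
ee_rot: [-0.029, 0.706, 0.027, 0.707]
contact_force: [-0.0, -0.4, 4.8]
width: 0.667
```

Emit:
{"op": "arm_command", "data": {"series": [{"travel": [0, 0, 0], "dr": [0, 0, 0]}, {"travel": [0, 0, 0], "dr": [0, 0, 0]}, {"travel": [0, 0, 0], "dr": [0, 0, 0]}, {"travel": [0, 0, 30], "dr": [0, 0, 0]}, {"travel": [0, 0, 75], "dr": [0, 0, 0]}, {"travel": [0, 0, 120], "dr": [0, 0, 0]}, {"travel": [-5, 30, 153], "dr": [0, 0, -3]}, {"travel": [-12, 70, 153], "dr": [0, 0, -7]}, {"travel": [-20, 110, 153], "dr": [0, 0, -10]}, {"travel": [-28, 150, 153], "dr": [0, 0, -14]}, {"travel": [-33, 175, 153], "dr": [0, 0, -15]}, {"travel": [-33, 175, 153], "dr": [0, 0, -15]}], "hand": 0.85}}

```text
time_s: 14.15
eef_pos: [0.4147, -0.2663, 0.2315]
ee_rot: [0.064, 0.704, -0.063, 0.704]
contact_force: [0.5, -0.2, -0.1]
width: 0.851
```

```bash
python3 - <<'E'
from h import *
im,C=shot('wrist','w7',1)
o=r.get_obs();print(o['time_s'],o['eef_pos'],o['contact_force'],o['width'])
g=cv2.cvtColor(im,cv2.COLOR_BGR2HSV);print(proj(C,[.416,-.2696,.0796]))
T=snapshot('top')[:,:,::-1];cv2.imwrite('pics/t2.png',np.hstack([im,cv2.resize(T[140:300,130:430],(560,299))[:, :],])if 0 else np.vstack([im[150:400],cv2.resize(T[150:280,140:420],(560,260))]))
E
```

```text
14.2 [ 0.41508492 -0.2678697   0.23191071] [-0.65763971 -0.33980039  0.62953178] 0.8520796619331067
[277.9687974  217.49987363]
```

View pics/t2.png

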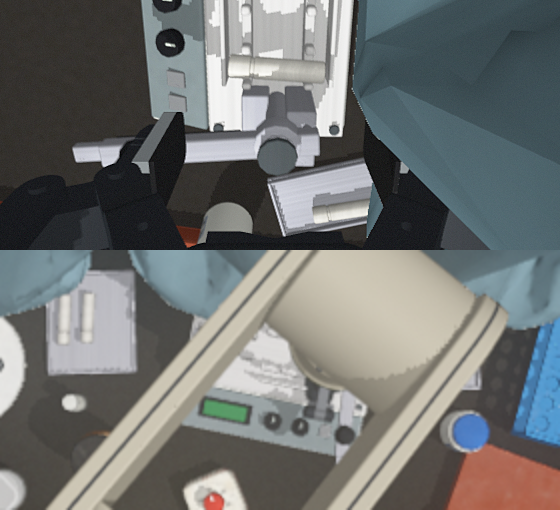

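Tube 0's mid is at raw (276,218), as predicted, and the first milled tube lies in the out tray.

Emit:
{"op": "arm_command", "data": {"series": [{"travel": [0.5, -2, -40], "dr": [0, 0, 0]}, {"travel": [0.5, -2, -75], "dr": [0, 0, 0]}, {"travel": [0.5, -2, -86], "dr": [0, 0, 0]}, {"travel": [0.5, -2, -86], "dr": [0, 0, 0]}]}}

```text
time_s: 14.65
eef_pos: [0.4146, -0.2709, 0.1439]
ee_rot: [0.066, 0.705, -0.064, 0.703]
contact_force: [0.2, 0.5, 0.6]
width: 0.848
```

Emit:
{"op": "arm_command", "data": {"series": [{"travel": [0, 0, 0], "dr": [0, 0, 0]}, {"travel": [0, 0, 0], "dr": [0, 0, 0]}, {"travel": [0, 0, 0], "dr": [0, 0, 0]}, {"travel": [0, 0, 0], "dr": [0, 0, 0]}], "hand": 0.6}}

```text
time_s: 15.05
eef_pos: [0.4168, -0.2721, 0.1479]
ee_rot: [0.064, 0.703, -0.065, 0.705]
contact_force: [0.5, -1.0, 5.9]
width: 0.672
```

Emit:
{"op": "arm_command", "data": {"series": [{"travel": [0, 0, 8], "dr": [0, 0, 0]}, {"travel": [0, 0, 30], "dr": [0, 0, 0]}, {"travel": [0, 0, 60], "dr": [0, 0, 0]}, {"travel": [0, 0, 90], "dr": [0, 0, 0]}, {"travel": [6, -40, 90], "dr": [0, 0, 4]}, {"travel": [13, -80, 90], "dr": [0, 0, 8]}, {"travel": [20, -120, 90], "dr": [0, 0, 12]}, {"travel": [30, -148, 90], "dr": [0, 0, 15]}, {"travel": [30, -148, 60], "dr": [0, 0, 15]}, {"travel": [30, -148, 60], "dr": [0, 0, 15]}]}}

```text
time_s: 16.05
eef_pos: [0.4441, -0.4181, 0.202]
ee_rot: [-0.026, 0.708, 0.03, 0.705]
contact_force: [-1.6, 0.1, -1.1]
width: 0.675
```

Emit:
{"op": "arm_command", "data": {"series": [{"travel": [1, 0, -40], "dr": [0, 0, 0]}, {"travel": [1, 0, -80], "dr": [0, 0, 0]}, {"travel": [1, 0, -110], "dr": [0, 0, 0]}, {"travel": [1, 0, -116], "dr": [0, 0, 0]}, {"travel": [1, 0, -119], "dr": [0, 0, 0]}, {"travel": [1, 0, -119], "dr": [0, 0, 0]}]}}

```text
time_s: 16.65
eef_pos: [0.4475, -0.4196, 0.089]
ee_rot: [-0.029, 0.706, 0.027, 0.707]
contact_force: [-0.2, -0.6, -1.0]
width: 0.67
```

Emit:
{"op": "arm_command", "data": {"series": [{"travel": [0, 0, -1], "dr": [0, 0, 0]}, {"travel": [0, 0, -2], "dr": [0, 0, 0]}, {"travel": [0, 0, -2], "dr": [0, 0, 0]}]}}

```text
time_s: 16.95
eef_pos: [0.4471, -0.4195, 0.0859]
ee_rot: [-0.028, 0.706, 0.028, 0.707]
contact_force: [0.0, 0.7, -1.1]
width: 0.675
```

Emit:
{"op": "arm_command", "data": {"series": [{"travel": [0, 0, -2], "dr": [0, 0, 0]}, {"travel": [0, 0, -4], "dr": [0, 0, 0]}, {"travel": [0, 0, -5], "dr": [0, 0, 0]}, {"travel": [0, 0, -5], "dr": [0, 0, 0]}]}}

```text
time_s: 17.35
eef_pos: [0.4465, -0.4188, 0.0794]
ee_rot: [-0.028, 0.707, 0.028, 0.706]
contact_force: [-1.0, 0.3, 0.3]
width: 0.674
```

Emit:
{"op": "arm_command", "data": {"series": [{"travel": [0, 0, -1], "dr": [0, 0, 0]}, {"travel": [0, 0, -2], "dr": [0, 0, 0]}, {"travel": [0, 0, -2], "dr": [0, 0, 0]}]}}

```text
time_s: 17.65
eef_pos: [0.4467, -0.4191, 0.0789]
ee_rot: [-0.028, 0.707, 0.028, 0.706]
contact_force: [-3.4, 5.1, 9.8]
width: 0.676
```

Emit:
{"op": "arm_command", "data": {"series": [{"travel": [0, 0, 0], "dr": [0, 0, 0]}, {"travel": [0, 0, 0], "dr": [0, 0, 0]}, {"travel": [0, 0, 0], "dr": [0, 0, 0]}, {"travel": [0, 0, 30], "dr": [0, 0, 0]}, {"travel": [0, 0, 75], "dr": [0, 0, 0]}, {"travel": [0, 0, 120], "dr": [0, 0, 0]}, {"travel": [0, 0, 160], "dr": [0, 0, 0]}, {"travel": [0, 0, 160], "dr": [0, 0, 0]}], "hand": 0.85}}

```text
time_s: 18.45
eef_pos: [0.449, -0.4216, 0.2461]
ee_rot: [-0.031, 0.704, 0.025, 0.709]
contact_force: [1.1, 0.0, 0.1]
width: 0.852
```

```bash
python3 - <<'E'
from h import *
im,C=shot('wrist','w8',1)
o=r.get_obs();print(o['time_s'],o['eef_pos'],o['contact_force'],o['width'])
E
```

```text
18.5 [ 0.44816437 -0.42068158  0.24250433] [-0.31440659  0.10403569  0.28212866] 0.8503125702505759
```

Emit:
{"op": "arm_command", "data": {"series": [{"travel": [-4, 45, 0], "dr": [0, 0, -1]}, {"travel": [-8, 90, 0], "dr": [0, 0, -2]}, {"travel": [-10, 135, 0], "dr": [0, 0, -3]}, {"travel": [-10, 180, 0], "dr": [0, 0, -4]}, {"travel": [-5, 225, 0], "dr": [0, 0, -5]}, {"travel": [0, 270, 0], "dr": [0, 0, -6]}, {"travel": [6, 315, 0], "dr": [0, 0, -6]}, {"travel": [13, 360, 0], "dr": [0, 0, -6]}, {"travel": [18, 395, 0], "dr": [0, 0, -6]}, {"travel": [21, 419, 0], "dr": [0, 0, -6]}, {"travel": [21, 419, 0], "dr": [0, 0, -6]}, {"travel": [21, 419, 0], "dr": [0, 0, -6]}]}}

```text
time_s: 19.7
eef_pos: [0.4671, 0.0002, 0.2366]
ee_rot: [0.008, 0.708, -0.009, 0.706]
contact_force: [-0.6, 0.6, 0.3]
width: 0.849
```

```bash
python3 - <<'E'
from h import *
im,C=shot('wrist','w9',1)
o=r.get_obs();print(o['time_s'],o['eef_pos'],o['contact_force'],o['width'],R.from_quat(o['ee_rot']).as_matrix()[:,2])
a=cv2.imread('pics/w8_raw.png')
cv2.imwrite('pics/w89.png',np.vstack([a[80:400:1][:230],im[:360]]))
E
```

```text
19.75 [ 4.67198032e-01 -4.29923253e-04  2.36862768e-01] [ 0.29389334 -0.11477321 -0.42339502] 0.8544365249018077 [ 0.9996792  -0.02526909 -0.00172509]
```

View pics/w89.png

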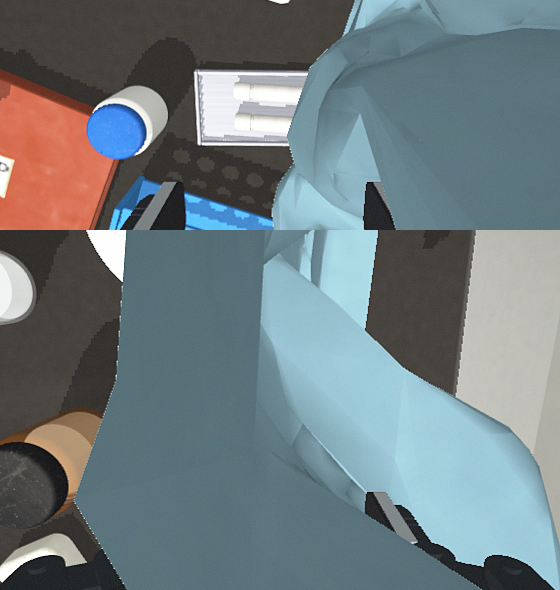

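The lower view (w9) is mostly curtain, which hides the tray. The upper view (w8) shows both milled tubes lying side by side in the out tray. I'll measure the fresh tubes from the fixed cameras instead.

```bash
python3 - <<'E'
from h import *
T=cam('top');S=cam('scene')
now={'top':snapshot('top')[:,:,::-1].copy(),'scene':snapshot('scene')[:,:,::-1].copy()}
for k in now: cv2.imwrite(f'pics/{k}3_raw.png',now[k])
def find(im,C,box,tag):
    x0,y0,x1,y1=box; c=im[y0:y1,x0:x1].astype(int)
    m=((c[:,:,2]-c[:,:,0]>2)&(c[:,:,2]>130)).astype(np.uint8)
    k,l,s,ce=cv2.connectedComponentsWithStats(m)
    for i in range(1,k):
        if s[i,4]>60:
            p=np.argwhere(l==i)[:,::-1]+[x0,y0]; (cx,cy),wh,an=cv2.minAreaRect(p.astype(np.float32))
            W=np.array([onz(C,q,.0106)[:2] for q in p]);mu=W.mean(0);w,V=np.linalg.eigh(np.cov((W-mu).T));d=V[:,1]*np.sign(V[0,1])
            pr=(W-mu)@d
            print(tag,s[i,4],(round(cx,1),round(cy,1)),np.round(wh,1),'mid',(mu+d*(pr.max()+pr.min())/2).round(4),'ang',np.degrees(np.arctan2(d[1],d[0])).round(1),'len',np.ptp(pr).round(4))
find(cv2.imread('pics/top0.png'),T,(160,155,212,215),'top0')
find(now['top'],T,(160,155,212,215),'top3')
find(cv2.imread('pics/scene0.png'),S,(170,270,240,320),'sc0')
find(now['scene'],S,(170,270,240,320),'sc3')
a=cv2.resize(now['scene'][240:350,150:290],None,fx=4,fy=4);cv2.imwrite('pics/sc3.png',a)
E
```

```text
top0 138 (183.5, 184.0) [24.  5.] mid [0.4664 0.0057] ang -1.0 len 0.0584
top0 136 (171.5, 185.0) [24.  5.] mid [0.4638 0.0342] ang -0.6 len 0.0582
top3 174 (164.5, 166.5) [23.  9.] mid [0.5089 0.0547] ang -11.3 len 0.0591
top3 146 (183.4, 183.5) [ 6.1 25.1] mid [0.4676 0.0057] ang -1.4 len 0.0608
top3 81 (172.2, 182.9) [ 4.9 20. ] mid [0.4687 0.032 ] ang -1.9 len 0.0485
sc0 135 (198.8, 291.6) [25.3  5.8] mid [0.4699 0.0051] ang -3.4 len 0.0636
sc0 138 (191.6, 299.2) [25.4  6.5] mid [0.4668 0.0331] ang -2.1 len 0.0633
sc0 79 (235.5, 310.5) [11.  7.] mid [0.3685 0.0196] ang -54.9 len 0.0348
sc3 132 (198.7, 291.8) [25.3  5.5] mid [0.4699 0.0053] ang -2.9 len 0.0636
sc3 151 (191.4, 299.4) [25.6  6.4] mid [0.4671 0.0328] ang -3.6 len 0.064
sc3 87 (235.5, 310.5) [11.  7.] mid [0.3688 0.0197] ang -54.7 len 0.035
```

Emit:
{"op": "arm_command", "data": {"series": [{"travel": [1, 6, -40], "dr": [0, 0, 0]}, {"travel": [1, 6, -80], "dr": [0, 0, 0]}, {"travel": [1, 6, -105], "dr": [0, 0, 0]}, {"travel": [1, 6, -120], "dr": [0, 0, 0]}, {"travel": [1, 6, -120], "dr": [0, 0, 0]}], "hand": 0.8}}

```text
time_s: 20.35
eef_pos: [0.4666, 0.0051, 0.1151]
ee_rot: [0.01, 0.709, -0.01, 0.705]
contact_force: [1.1, 0.1, -0.8]
width: 0.803
```

```bash
python3 - <<'E'
from h import *
im,C=shot('wrist','w10',1)
o=r.get_obs();print(o['time_s'],o['eef_pos'],o['contact_force'],o['width'])
for s in(-1,1): print(proj(C,[.468+s*.03,.0055-s*.0008,.0106]),proj(C,[.4665+s*.03,.0335-s*.001,.0106]))
E
```

```text
20.4 [0.46774095 0.00512059 0.11685817] [ 1.08616552 -0.34807166  0.27185706] 0.8006357996997661
[220.07250905 241.61126848] [213.01081396 188.49904952]
[337.27004548 241.81756099] [335.50192895 189.41661912]
```

View pics/w10.png

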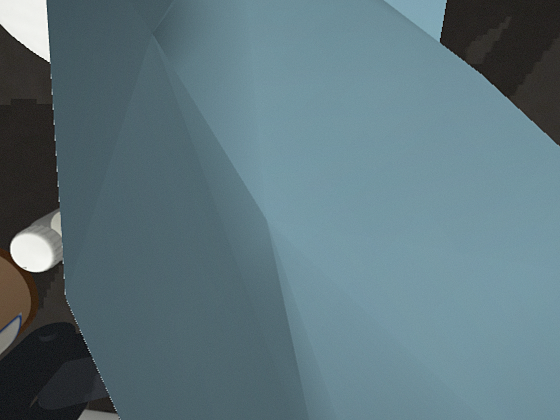

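The curtain still hides the tubes from the wrist camera. I'll rely on the agreeing top and scene measurements and watch force and width.

Emit:
{"op": "arm_command", "data": {"series": [{"travel": [0, 0.5, -20], "dr": [0, 0, 0]}, {"travel": [0, 0.5, -30], "dr": [0, 0, 0]}, {"travel": [0, 0.5, -37], "dr": [0, 0, 0]}, {"travel": [0, 0.5, -39], "dr": [0, 0, 0]}, {"travel": [0, 0.5, -39], "dr": [0, 0, 0]}]}}

```text
time_s: 20.9
eef_pos: [0.4688, 0.0063, 0.0791]
ee_rot: [0.009, 0.707, -0.009, 0.707]
contact_force: [-0.4, -0.8, 0.2]
width: 0.803
```

Emit:
{"op": "arm_command", "data": {"series": [{"travel": [0, 0, 0], "dr": [0, 0, 0]}, {"travel": [0, 0, 0], "dr": [0, 0, 0]}, {"travel": [0, 0, 0], "dr": [0, 0, 0]}, {"travel": [0, 0, 0], "dr": [0, 0, 0]}], "hand": 0.6}}

```text
time_s: 21.3
eef_pos: [0.4695, 0.0064, 0.0802]
ee_rot: [0.009, 0.706, -0.009, 0.708]
contact_force: [-1.7, -0.3, 5.5]
width: 0.676
```

Emit:
{"op": "arm_command", "data": {"series": [{"travel": [0, 0, 10], "dr": [0, 0, 0]}, {"travel": [0, 0, 40], "dr": [0, 0, 0]}, {"travel": [0, 0, 80], "dr": [0, 0, 0]}, {"travel": [0, 0, 120], "dr": [0, 0, 0]}, {"travel": [0, 0, 155], "dr": [0, 0, 0]}, {"travel": [0, 0, 155], "dr": [0, 0, 0]}]}}

```text
time_s: 21.9
eef_pos: [0.4718, 0.0062, 0.2412]
ee_rot: [0.009, 0.703, -0.009, 0.711]
contact_force: [0.3, 0.1, -0.7]
width: 0.668
```

Emit:
{"op": "arm_command", "data": {"series": [{"travel": [-9, -46, 0], "dr": [0, 0, -2]}, {"travel": [-18, -92, 0], "dr": [0, 0, -4]}, {"travel": [-27, -138, 0], "dr": [0, 0, -6]}, {"travel": [-36, -184, 0], "dr": [0, 0, -8]}, {"travel": [-45, -230, 0], "dr": [0, 0, -9]}, {"travel": [-53, -265, 0], "dr": [0, 0, -9]}, {"travel": [-54, -276, 0], "dr": [0, 0, -9]}, {"travel": [-54, -276, -20], "dr": [0, 0, -9]}, {"travel": [-54, -276, -40], "dr": [0, 0, -9]}, {"travel": [-54, -276, -40], "dr": [0, 0, -9]}, {"travel": [-54, -276, -40], "dr": [0, 0, -9]}]}}

```text
time_s: 23.0
eef_pos: [0.4146, -0.2688, 0.1938]
ee_rot: [0.065, 0.705, -0.064, 0.704]
contact_force: [0.3, 0.2, -0.6]
width: 0.67
```

```bash
python3 - <<'E'
from h import *
im,C=shot('wrist','w11',1)
o=r.get_obs();print(o['time_s'],o['eef_pos'],o['contact_force'],o['width'],R.from_quat(o['ee_rot']).as_matrix()[:,2])
y=np.array([.182,.983,0]);x=np.array([.983,-.182,0]);O=np.array([.4206,-.245,0])
for s in(-37.5,-12.5,12.5,37.5):
  for e in(-20,20): print(s,e,proj(C,O+y*s/1e3+x*e/1e3+[0,0,.082]).round(1))
cv2.imwrite('pics/w11c.png',cv2.resize(im[60:340,150:410],None,fx=2.1,fy=2.1,interpolation=cv2.INTER_CUBIC))
E
```

```text
23.05 [ 0.41509689 -0.26924475  0.19470769] [ 0.50290971 -0.78825349  0.10311745] 0.6696104056229366 [ 9.83466163e-01 -1.81091379e-01  4.68566621e-04]
-37.5 -20 [241.1 259.2]
-37.5 20 [314.9 259.4]
-12.5 -20 [239.9 215.6]
-12.5 20 [316.5 215.7]
12.5 -20 [238.6 168.5]
12.5 20 [318.2 168.7]
37.5 -20 [237.2 117.6]
37.5 20 [320.1 117.8]
```

View pics/w11c.png

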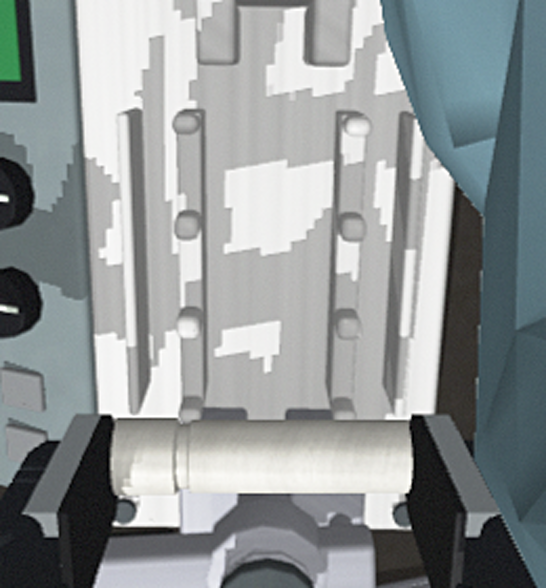

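The teeth, at raw (239,119), (239.5,168.6), (240,214.8) and their right-hand partners, match my mill pose to 0.5 mm. The tube hangs about 1 mm towards -y in the grip. I'll seat it in saddle 0.

Emit:
{"op": "arm_command", "data": {"series": [{"travel": [0.7, 0.8, -20], "dr": [0, 0, 0]}, {"travel": [0.7, 0.8, -34], "dr": [0, 0, 0]}, {"travel": [0.7, 0.8, -40], "dr": [0, 0, 0]}, {"travel": [0.7, 0.8, -43], "dr": [0, 0, 0]}, {"travel": [0.7, 0.8, -43], "dr": [0, 0, 0]}]}}

```text
time_s: 23.55
eef_pos: [0.4154, -0.2687, 0.1509]
ee_rot: [0.065, 0.704, -0.064, 0.704]
contact_force: [-0.2, -0.3, -0.7]
width: 0.67
```

Emit:
{"op": "arm_command", "data": {"series": [{"travel": [0, 0, -1], "dr": [0, 0, 0]}, {"travel": [0, 0, -2], "dr": [0, 0, 0]}, {"travel": [0, 0, -2], "dr": [0, 0, 0]}]}}

```text
time_s: 23.85
eef_pos: [0.4156, -0.269, 0.1493]
ee_rot: [0.064, 0.704, -0.065, 0.704]
contact_force: [-1.0, -0.5, 0.1]
width: 0.67
```

Emit:
{"op": "arm_command", "data": {"series": [{"travel": [0, 0, -1], "dr": [0, 0, 0]}, {"travel": [0, 0, -2], "dr": [0, 0, 0]}, {"travel": [0, 0, -2], "dr": [0, 0, 0]}]}}

```text
time_s: 24.15
eef_pos: [0.4157, -0.2691, 0.1491]
ee_rot: [0.064, 0.704, -0.065, 0.704]
contact_force: [-7.0, 5.3, 17.4]
width: 0.675
```

Emit:
{"op": "arm_command", "data": {"series": [{"travel": [0, 0, 0], "dr": [0, 0, 0]}, {"travel": [0, 0, 0], "dr": [0, 0, 0]}, {"travel": [0, 0, 0], "dr": [0, 0, 0]}, {"travel": [0, 0, 30], "dr": [0, 0, 0]}, {"travel": [0, 0, 70], "dr": [0, 0, 0]}, {"travel": [0, 0, 90], "dr": [0, 0, 0]}, {"travel": [4, 40, 90], "dr": [0, 0, 1]}, {"travel": [10, 85, 90], "dr": [0, 0, 2]}, {"travel": [18, 130, 90], "dr": [0, 0, 4]}, {"travel": [26, 175, 90], "dr": [0, 0, 6]}, {"travel": [34, 220, 90], "dr": [0, 0, 8]}, {"travel": [42, 260, 90], "dr": [0, 0, 8.5]}], "hand": 0.8}}

```text
time_s: 25.35
eef_pos: [0.4573, -0.0067, 0.2369]
ee_rot: [0.012, 0.707, -0.012, 0.707]
contact_force: [0.1, -1.1, -0.4]
width: 0.801
```

Emit:
{"op": "arm_command", "data": {"series": [{"travel": [8, 41, 0], "dr": [0, 0, 0]}, {"travel": [8, 41, 0], "dr": [0, 0, 0]}, {"travel": [8, 41, 0], "dr": [0, 0, 0]}]}}

```text
time_s: 25.65
eef_pos: [0.4653, 0.0331, 0.2366]
ee_rot: [0.011, 0.707, -0.011, 0.707]
contact_force: [-0.1, -0.1, 0.2]
width: 0.797
```

```bash
cat > find.py <<'E'
from h import *
def find(im,C,box,tag,z=.0106,mn=60):
    x0,y0,x1,y1=box; c=im[y0:y1,x0:x1].astype(int)
    m=((c[:,:,2]-c[:,:,0]>2)&(c[:,:,2]>130)).astype(np.uint8)
    k,l,s,ce=cv2.connectedComponentsWithStats(m)
    for i in range(1,k):
        if s[i,4]>mn:
            p=np.argwhere(l==i)[:,::-1]+[x0,y0]
            W=np.array([onz(C,q,z)[:2] for q in p]);mu=W.mean(0);w,V=np.linalg.eigh(np.cov((W-mu).T));d=V[:,1]*np.sign(V[0,1])
            pr=(W-mu)@d
            print(tag,s[i,4],p.mean(0).round(1),'mid',(mu+d*(pr.max()+pr.min())/2).round(4),'ang',np.degrees(np.arctan2(d[1],d[0])).round(1),'len',np.ptp(pr).round(4))
E
python3 - <<'E'
from find import *
t,S=snapshot('top')[:,:,::-1].copy(),snapshot('scene')[:,:,::-1].copy()
o=r.get_obs();print(o['time_s'],o['eef_pos'],o['width'],R.from_quat(o['ee_rot']).as_matrix()[:,2])
find(t,cam('top'),(150,155,212,215),'top');find(S,cam('scene'),(160,260,240,325),'sc')
im,C=shot('wrist','w12',1)
cv2.imwrite('pics/m12.png',np.vstack([im[:300],np.hstack([cv2.resize(t[140:270,130:270],(280,260)),cv2.resize(S[220:350,150:290],(280,260))])]))
E
```

```text
25.75 [0.46523448 0.03164324 0.23665458] 0.7996958244733969 [ 9.99399160e-01 -3.46568519e-02 -4.70419265e-04]
top 142 [171.8 184.7] mid [0.465  0.0339] ang -1.9 len 0.0607
sc 136 [191.7 299.8] mid [0.4669 0.0337] ang -2.5 len 0.0642
sc 87 [235.8 310.5] mid [0.369  0.0197] ang -53.5 len 0.0354
```

Emit:
{"op": "arm_command", "data": {"series": [{"travel": [0.7, 1, -40], "dr": [0, 0, 0]}, {"travel": [0.7, 1, -80], "dr": [0, 0, 0]}, {"travel": [0.7, 1, -120], "dr": [0, 0, 0]}, {"travel": [0.7, 1, -145], "dr": [0, 0, 0]}, {"travel": [0.7, 1, -155], "dr": [0, 0, 0]}, {"travel": [0.7, 1, -158], "dr": [0, 0, 0]}, {"travel": [0.7, 1, -158], "dr": [0, 0, 0]}]}}

```text
time_s: 26.5
eef_pos: [0.4668, 0.0327, 0.0798]
ee_rot: [0.012, 0.707, -0.013, 0.707]
contact_force: [0.6, 0.6, 0.4]
width: 0.804
```

Emit:
{"op": "arm_command", "data": {"series": [{"travel": [0, 0, 0], "dr": [0, 0, 0]}, {"travel": [0, 0, 0], "dr": [0, 0, 0]}, {"travel": [0, 0, 0], "dr": [0, 0, 0]}, {"travel": [0, 0, 0], "dr": [0, 0, 0]}], "hand": 0.6}}

```text
time_s: 26.9
eef_pos: [0.4677, 0.033, 0.0813]
ee_rot: [0.012, 0.706, -0.012, 0.708]
contact_force: [-1.5, -1.6, 6.2]
width: 0.674
```

Emit:
{"op": "arm_command", "data": {"series": [{"travel": [0, 0, 10], "dr": [0, 0, 0]}, {"travel": [0, 0, 40], "dr": [0, 0, 0]}, {"travel": [0, 0, 80], "dr": [0, 0, 0]}, {"travel": [0, 0, 120], "dr": [0, 0, 0]}, {"travel": [0, 0, 155], "dr": [0, 0, 0]}, {"travel": [0, 0, 155], "dr": [0, 0, 0]}]}}

```text
time_s: 27.5
eef_pos: [0.4694, 0.0332, 0.2419]
ee_rot: [0.012, 0.703, -0.012, 0.711]
contact_force: [1.4, 0.3, -0.2]
width: 0.674
```

Emit:
{"op": "arm_command", "data": {"series": [{"travel": [-7, -42, 0], "dr": [0, 0, -2]}, {"travel": [-14, -84, 0], "dr": [0, 0, -4]}, {"travel": [-21, -126, 0], "dr": [0, 0, -6]}, {"travel": [-28, -168, 0], "dr": [0, 0, -8]}, {"travel": [-35, -210, 0], "dr": [0, 0, -8.5]}, {"travel": [-42, -253, 0], "dr": [0, 0, -8.5]}, {"travel": [-42, -253, -20], "dr": [0, 0, -8.5]}, {"travel": [-42, -253, -40], "dr": [0, 0, -8.5]}, {"travel": [-42, -253, -40], "dr": [0, 0, -8.5]}, {"travel": [-42, -253, -40], "dr": [0, 0, -8.5]}]}}

```text
time_s: 28.5
eef_pos: [0.4239, -0.2195, 0.1942]
ee_rot: [0.065, 0.704, -0.064, 0.704]
contact_force: [0.9, 0.1, -0.2]
width: 0.669
```

```bash
python3 - <<'E'
from h import *
im,C=shot('wrist','w13',1)
o=r.get_obs();print(o['time_s'],o['eef_pos'],o['contact_force'],o['width'],R.from_quat(o['ee_rot']).as_matrix()[:,2])
y=np.array([.182,.983,0]);x=np.array([.983,-.182,0]);O=np.array([.4206,-.245,0])
for s in(-12.5,12.5,37.5): print(s,[(150-150+(proj(C,O+y*s/1e3+x*e/1e3+[0,0,.082])-[150,60])*2.1).round(0) for e in(-20,20)])
M=R.from_quat(o['ee_rot']).as_matrix()
for dy in(-2,0,2): print(dy,[((proj(C,o['eef_pos']+M@[.0707,dy/1e3,e])-[150,60])*2.1).round(0) for e in(-.03,.03)])
cv2.imwrite('pics/w13c.png',cv2.resize(im[60:340,150:410],None,fx=2.1,fy=2.1,interpolation=cv2.INTER_CUBIC))
E
```

```text
28.55 [ 0.42445517 -0.2197023   0.19497468] [ 0.18517745  0.25245148 -0.17606051] 0.6731977206580773 [ 9.83427624e-01 -1.81298682e-01  9.46364340e-04]
-12.5 [array([193., 503.]), array([342., 503.])]
12.5 [array([190., 418.]), array([345., 418.])]
37.5 [array([188., 327.]), array([348., 327.])]
-2 [array([118., 460.]), array([414., 460.])]
0 [array([117., 451.]), array([415., 452.])]
2 [array([117., 442.]), array([415., 443.])]
```

View pics/w13c.png

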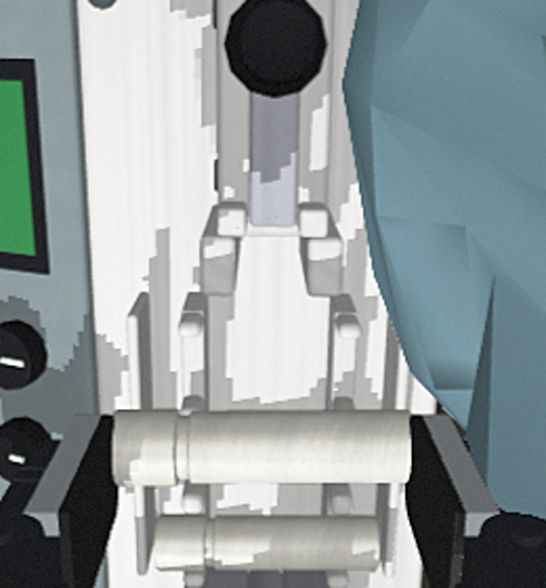

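The other fresh tube is seated in saddle 0 (row 545). The held tube's mid is at row 448 and the teeth match. I'll seat it in saddle 2.

Emit:
{"op": "arm_command", "data": {"series": [{"travel": [0.6, -0.4, -20], "dr": [0, 0, 0]}, {"travel": [0.6, -0.4, -34], "dr": [0, 0, 0]}, {"travel": [0.6, -0.4, -40], "dr": [0, 0, 0]}, {"travel": [0.6, -0.4, -43], "dr": [0, 0, 0]}, {"travel": [0.6, -0.4, -44], "dr": [0, 0, 0]}, {"travel": [0.6, -0.4, -44], "dr": [0, 0, 0]}]}}

```text
time_s: 29.15
eef_pos: [0.4249, -0.2202, 0.1505]
ee_rot: [0.064, 0.704, -0.065, 0.704]
contact_force: [-0.6, -0.9, -0.6]
width: 0.669
```

Emit:
{"op": "arm_command", "data": {"series": [{"travel": [0, 0, -1], "dr": [0, 0, 0]}, {"travel": [0, 0, -2.5], "dr": [0, 0, 0]}, {"travel": [0, 0, -2.5], "dr": [0, 0, 0]}]}}

```text
time_s: 29.45
eef_pos: [0.4252, -0.2203, 0.1501]
ee_rot: [0.064, 0.704, -0.065, 0.704]
contact_force: [-10.7, 6.0, 22.9]
width: 0.673
```

Emit:
{"op": "arm_command", "data": {"series": [{"travel": [0, 0, 1], "dr": [0, 0, 0]}, {"travel": [0, 0, 1], "dr": [0, 0, 0]}, {"travel": [0, 0, 1], "dr": [0, 0, 0]}, {"travel": [0, 0, 1], "dr": [0, 0, 0]}, {"travel": [0, 0, 30], "dr": [0, 0, 0]}, {"travel": [0, 0, 70], "dr": [0, 0, 0]}, {"travel": [-5, -10, 110], "dr": [0, 0, 0]}, {"travel": [-5, -10, 110], "dr": [0, 0, 0]}, {"travel": [-5, -10, 110], "dr": [0, 0, 0]}], "hand": 0.8}}

```text
time_s: 30.35
eef_pos: [0.4202, -0.2307, 0.2586]
ee_rot: [0.064, 0.703, -0.065, 0.705]
contact_force: [-0.4, -1.6, 0.1]
width: 0.801
```

```bash
python3 - <<'E'
from h import *
im,C=shot('wrist','w14',1)
T=snapshot('top')[:,:,::-1]
o=r.get_obs();print(o['time_s'],o['eef_pos'],o['contact_force'],o['width'])
print('bar knob',proj(C,[.332,-.292,.152])*1.4)
cv2.imwrite('pics/w14c.png',cv2.resize(im,None,fx=1.4,fy=1.4))
E
```

```text
30.45 [ 0.41924551 -0.22976493  0.25611368] [-0.17391179  0.39396897 -0.43652112] 0.8016632163328706
bar knob [200.95988296 508.0908396 ]
```

View pics/w14c.png

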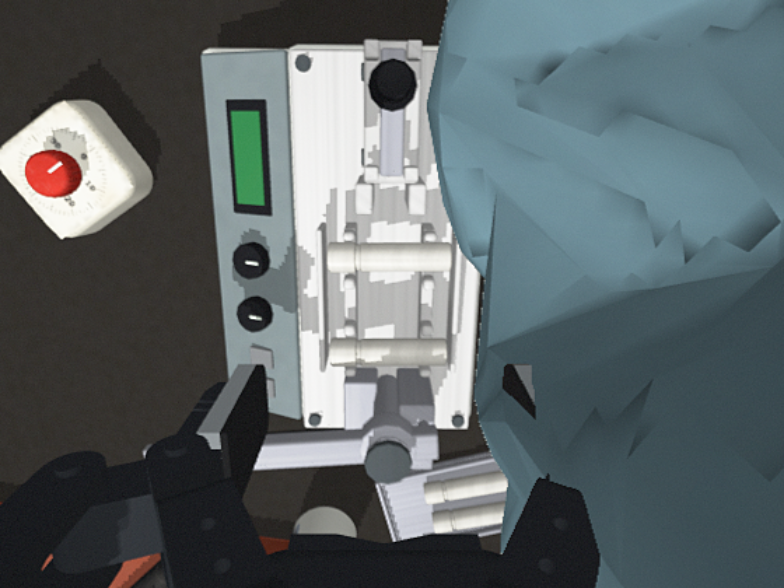

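Fresh tubes are seated in saddles 2 and 0, and both milled tubes are in the out tray. Now the bar.

Emit:
{"op": "arm_command", "data": {"series": [{"travel": [-8, -6, 4], "dr": [0, 0, 8]}, {"travel": [-16, -12, 8], "dr": [0, 0, 16]}, {"travel": [-24, -18, 8], "dr": [0, 0, 24]}, {"travel": [-32, -24, 8], "dr": [0, 0, 32]}, {"travel": [-40, -30, 8], "dr": [0, 0, 40]}, {"travel": [-48, -36, 8], "dr": [0, 0, 48]}, {"travel": [-56, -42, 8], "dr": [0, 0, 56]}, {"travel": [-64, -48, 8], "dr": [0, 0, 64]}, {"travel": [-72, -54, 8], "dr": [0, 0, 72]}, {"travel": [-80, -60, 8], "dr": [0, 0, 80]}, {"travel": [-87, -63, 8], "dr": [0, 0, 88]}, {"travel": [-87, -63, 8], "dr": [0, 0, 94]}], "hand": 0.5}}

```text
time_s: 31.65
eef_pos: [0.3316, -0.2927, 0.2633]
ee_rot: [-0.471, 0.526, 0.474, 0.526]
contact_force: [0.3, -0.5, 1.1]
width: 0.497
```

Emit:
{"op": "arm_command", "data": {"series": [{"travel": [0, 0, -20], "dr": [0, 0, 0]}, {"travel": [0, 0, -30], "dr": [0, 0, 0]}, {"travel": [0, 0, -30], "dr": [0, 0, 0]}]}}

```text
time_s: 31.95
eef_pos: [0.3316, -0.2917, 0.2322]
ee_rot: [-0.469, 0.527, 0.473, 0.527]
contact_force: [-0.3, 0.1, 0.5]
width: 0.5
```

```bash
python3 - <<'E'
from h import *
im,C=shot('wrist','w15',1)
o=r.get_obs();print(o['time_s'],o['eef_pos'],o['contact_force'],o['width'],R.from_quat(o['ee_rot']).as_matrix()[:,2])
g=im.max(2);p=proj(C,[.332,-.2935,.145]);print(p)
y0=int(p[1])-30;x0=int(p[0])-30
k,l,s,c=cv2.connectedComponentsWithStats((g[y0:y0+70,x0:x0+60]<60).astype(np.uint8))
for i in range(1,k):
  if s[i,4]>100: print(s[i],c[i]+[x0,y0])
cv2.imwrite('pics/w15c.png',im)
E
```

```text
32.0 [ 0.33203688 -0.29223622  0.23361552] [-0.00091105  0.3625259   0.01829942] 0.49914476628879295 [0.11286403 0.993607   0.00261687]
[268.50815707 258.66667812]
[  13    0   40   52 1776] [270.15371622 251.65371622]
```

View pics/w15c.png

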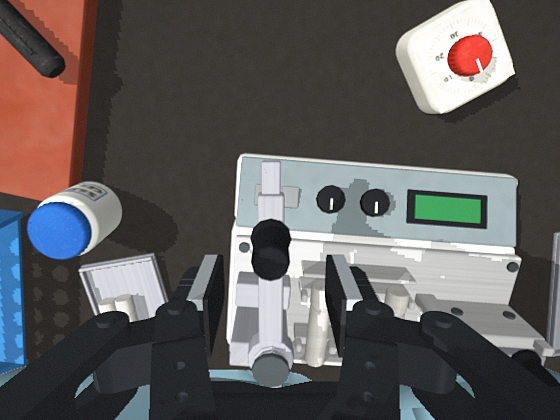

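The knob, at (270,250), sits centred between the fingers with the bar aligned. I'll grip it.

Emit:
{"op": "arm_command", "data": {"series": [{"travel": [0, -1, -20], "dr": [0, 0, 0]}, {"travel": [0, -1, -40], "dr": [0, 0, 0]}, {"travel": [0, -1, -40], "dr": [0, 0, 0]}]}}

```text
time_s: 32.3
eef_pos: [0.3317, -0.2929, 0.1931]
ee_rot: [-0.469, 0.527, 0.473, 0.527]
contact_force: [-0.1, -0.5, -0.3]
width: 0.503
```

Emit:
{"op": "arm_command", "data": {"series": [{"travel": [0, 0, 0], "dr": [0, 0, 0]}, {"travel": [0, 0, 0], "dr": [0, 0, 0]}, {"travel": [0, 0, 0], "dr": [0, 0, 0]}, {"travel": [0, 0, 0], "dr": [0, 0, 0]}, {"travel": [0, 0, 0], "dr": [0, 0, 0]}, {"travel": [0, 0, 0], "dr": [0, 0, 0]}, {"travel": [0, 0, 3], "dr": [0, 0, 0]}, {"travel": [0, 0, 4], "dr": [0, 0, 0]}, {"travel": [0, 0, 4], "dr": [0, 0, 0]}], "hand": 0.05, "squeeze": 70}}

```text
time_s: 33.2
eef_pos: [0.333, -0.2941, 0.1993]
ee_rot: [-0.471, 0.527, 0.471, 0.528]
contact_force: [5.3, -1.4, -7.7]
width: 0.181
```

Emit:
{"op": "arm_command", "data": {"series": [{"travel": [1.3, 8.1, 0], "dr": [0, 0, -6]}, {"travel": [4.4, 18.5, 0], "dr": [0, 0, -14]}, {"travel": [9, 28.4, 0], "dr": [0, 0, -22]}, {"travel": [14.8, 37.6, 0], "dr": [0, 0, -30]}, {"travel": [21.9, 45.9, 0], "dr": [0, 0, -38]}, {"travel": [30, 53.1, 0], "dr": [0, 0, -46]}, {"travel": [39.1, 59.1, 0], "dr": [0, 0, -54]}, {"travel": [48.9, 63.8, 0], "dr": [0, 0, -62]}, {"travel": [48.9, 63.8, 0], "dr": [0, 0, -62]}]}}

```text
time_s: 34.1
eef_pos: [0.382, -0.2307, 0.1992]
ee_rot: [-0.131, 0.695, 0.13, 0.695]
contact_force: [-0.2, -6.5, -6.7]
width: 0.181
```

Emit:
{"op": "arm_command", "data": {"series": [{"travel": [10.4, 3.2, 0], "dr": [0, 0, -8]}, {"travel": [21.1, 5, 0], "dr": [0, 0, -16]}, {"travel": [32, 5.3, 0], "dr": [0, 0, -24]}, {"travel": [38, 4.7, 0], "dr": [0, 0, -28]}, {"travel": [42.3, 4.2, 0], "dr": [0, 0, -31.5]}, {"travel": [42.3, 4.2, 0], "dr": [0, 0, -31.5]}]}}

```text
time_s: 34.7
eef_pos: [0.4231, -0.2269, 0.1985]
ee_rot: [0.062, 0.705, -0.063, 0.703]
contact_force: [-2.2, -6.2, -8.0]
width: 0.179
```

Emit:
{"op": "arm_command", "data": {"series": [{"travel": [1, 0.5, 0], "dr": [0, 0, -0.5]}, {"travel": [1.6, 0.7, 0], "dr": [0, 0, -0.5]}, {"travel": [1.6, 0.7, -6], "dr": [0, 0, -0.5]}, {"travel": [1.6, 0.7, -12], "dr": [0, 0, -0.5]}, {"travel": [1.6, 0.7, -18], "dr": [0, 0, -0.5]}, {"travel": [1.6, 0.7, -20], "dr": [0, 0, -0.5]}, {"travel": [1.6, 0.7, -20], "dr": [0, 0, -0.5]}]}}

```text
time_s: 35.4
eef_pos: [0.4241, -0.2268, 0.1789]
ee_rot: [0.064, 0.705, -0.066, 0.703]
contact_force: [-3.7, -9.0, -4.8]
width: 0.179
```

Emit:
{"op": "arm_command", "data": {"series": [{"travel": [0, 0.5, -1], "dr": [0, 0, 0]}, {"travel": [0, 1, -2], "dr": [0, 0, 0]}, {"travel": [0, 1, -2], "dr": [0, 0, 0]}]}}

```text
time_s: 35.7
eef_pos: [0.4243, -0.2267, 0.1787]
ee_rot: [0.063, 0.705, -0.066, 0.703]
contact_force: [-12.8, -7.8, 9.6]
width: 0.184
```

Emit:
{"op": "arm_command", "data": {"series": [{"travel": [0, 0, 0], "dr": [0, 0, 0]}, {"travel": [0, 0, 0], "dr": [0, 0, 0]}, {"travel": [0, 0, 0], "dr": [0, 0, 0]}, {"travel": [0, 0, 0], "dr": [0, 0, 0]}, {"travel": [0, 0, 30], "dr": [0, 0, 0]}, {"travel": [0, 0, 55], "dr": [0, 0, 0]}, {"travel": [0, 0, 55], "dr": [0, 0, 0]}, {"travel": [0, 0, 55], "dr": [0, 0, 0]}], "hand": 0.5}}

```text
time_s: 36.5
eef_pos: [0.4259, -0.2245, 0.2329]
ee_rot: [0.064, 0.704, -0.065, 0.705]
contact_force: [0.1, 0.7, -0.9]
width: 0.501
```

```bash
python3 - <<'E'
from h import *
im,C=shot('wrist','w16',1)
o=r.get_obs();print(o['time_s'],o['eef_pos'],o['contact_force'],o['width'])
y=np.array([.182,.983,0])
b=load('w3');a=cv2.imread('pics/w3_raw.png')
print('pred knob down',proj(C,[.4242,-.2253,.1335]),'up',proj(C,[.4242,-.2253,.152]))
p=proj(C,[.4242,-.2253,.1335]);x0,y0=int(p[0])-40,int(p[1])-60
g=im.max(2);k,l,s,c=cv2.connectedComponentsWithStats((g[y0:y0+90,x0:x0+80]<60).astype(np.uint8))
for i in range(1,k):
  if s[i,4]>60: print(s[i]+[x0,y0,0,0,0])
print('w3 ref knob pred',proj(b,[.4242,-.2253,.132]))
g=a.max(2);k,l,s,c=cv2.connectedComponentsWithStats((g[212:302,239:319]<60).astype(np.uint8))
for i in range(1,k):
  if s[i,4]>60: print(s[i]+[239,212,0,0,0])
E
```

```text
36.55 [ 0.42536504 -0.22423954  0.23186709] [-0.73278031  0.12235463  0.11870757] 0.49683475955527806
pred knob down [271.67356685 248.27783389] up [271.47477954 265.14690192]
[ 253  208   37   54 1548]
w3 ref knob pred [278.88294159 272.47503881]
[ 258  226   41   64 2131]
```

The bar is down: the knob blob's bottom row of 262 fits the lowered prediction, not the raised one. Now the catch.

Emit:
{"op": "arm_command", "data": {"series": [{"travel": [7, 40, 0], "dr": [0, 0, 0]}, {"travel": [15, 81, 0], "dr": [0, 0, 0]}, {"travel": [15, 81, -25], "dr": [0, 0, 0]}, {"travel": [15, 81, -51], "dr": [0, 0, 0]}, {"travel": [15, 81, -51], "dr": [0, 0, 0]}], "squeeze": 40}}

```text
time_s: 37.05
eef_pos: [0.4376, -0.1417, 0.1764]
ee_rot: [0.065, 0.707, -0.063, 0.701]
contact_force: [0.0, 0.6, -0.5]
width: 0.499
```

Emit:
{"op": "arm_command", "data": {"series": [{"travel": [0, 0, 0], "dr": [0, 0, 0]}, {"travel": [0, 0, 0], "dr": [0, 0, 0]}, {"travel": [0, 0, 0], "dr": [0, 0, 0]}, {"travel": [0, 0, 0], "dr": [0, 0, 0]}, {"travel": [0, 0, 0], "dr": [0, 0, 0]}, {"travel": [0, 0, 0], "dr": [0, 0, 0]}], "hand": 0.05}}

```text
time_s: 37.65
eef_pos: [0.4406, -0.1437, 0.1823]
ee_rot: [0.064, 0.704, -0.065, 0.704]
contact_force: [-5.4, 1.2, 6.1]
width: 0.145
```

Emit:
{"op": "arm_command", "data": {"series": [{"travel": [-0.7, -4, 1], "dr": [0, 0, 0]}, {"travel": [-1.4, -8, 1], "dr": [0, 0, 0]}, {"travel": [-2.2, -12, 1], "dr": [0, 0, 0]}, {"travel": [-3, -16, 1], "dr": [0, 0, 0]}, {"travel": [-3.3, -18, 1], "dr": [0, 0, 0]}, {"travel": [-3.4, -18.5, 1], "dr": [0, 0, 0]}, {"travel": [-3.4, -18.5, 1], "dr": [0, 0, 0]}]}}

```text
time_s: 38.35
eef_pos: [0.4371, -0.1617, 0.1824]
ee_rot: [0.065, 0.704, -0.064, 0.704]
contact_force: [-2.0, 5.8, 1.1]
width: 0.147
```

Emit:
{"op": "arm_command", "data": {"series": [{"travel": [-0.1, -1, 0], "dr": [0, 0, 0]}, {"travel": [-0.3, -2, 0], "dr": [0, 0, 0]}, {"travel": [-0.3, -2, 0], "dr": [0, 0, 0]}]}}

```text
time_s: 38.65
eef_pos: [0.437, -0.1623, 0.1824]
ee_rot: [0.066, 0.704, -0.063, 0.704]
contact_force: [-1.8, 13.1, 2.6]
width: 0.146
```

At the end stop: 13 N with no further travel. I'll release, back off and check.

Emit:
{"op": "arm_command", "data": {"series": [{"travel": [0, 0, 0], "dr": [0, 0, 0]}, {"travel": [0, 0, 0], "dr": [0, 0, 0]}, {"travel": [0, 0, 0], "dr": [0, 0, 0]}, {"travel": [0, 0, 0], "dr": [0, 0, 0]}, {"travel": [0, 0, 30], "dr": [0, 0, 0]}, {"travel": [0, 0, 70], "dr": [0, 0, 0]}, {"travel": [0, 0, 110], "dr": [0, 0, 0]}, {"travel": [-10, -50, 150], "dr": [0, 0, 0]}, {"travel": [-15, -85, 160], "dr": [0, 0, 0]}, {"travel": [-15, -85, 160], "dr": [0, 0, 0]}, {"travel": [-15, -85, 160], "dr": [0, 0, 0]}], "hand": 0.5}}

```text
time_s: 39.75
eef_pos: [0.4216, -0.2501, 0.3428]
ee_rot: [0.065, 0.704, -0.066, 0.704]
contact_force: [-0.9, 0.6, -0.7]
width: 0.504
```

```bash
python3 - <<'E'
from h import *
from find import find
im,C=shot('wrist','w17')
o=r.get_obs();print(o['time_s'],o['eef_pos'],o['contact_force'],o['width'])
y=np.array([.182,.983,0])
print('catch home',proj(C,[.437,-.161,.133])*1.4,'knob',proj(C,[.4242,-.2253,.1335])*1.4)
S=snapshot('scene')[:,:,::-1].copy();find(S,cam('scene'),(160,260,250,325),'sc')
E
```

```text
39.8 [ 0.42159939 -0.24900156  0.34188301] [-0.74340426  0.45786883 -0.57248928] 0.5007479252261716
catch home [381.67366832  92.9429195 ] knob [380.44296698 220.80164164]
sc 115 [237.  310.4] mid [0.3671 0.0183] ang -53.4 len 0.0354
```

View pics/w17.png

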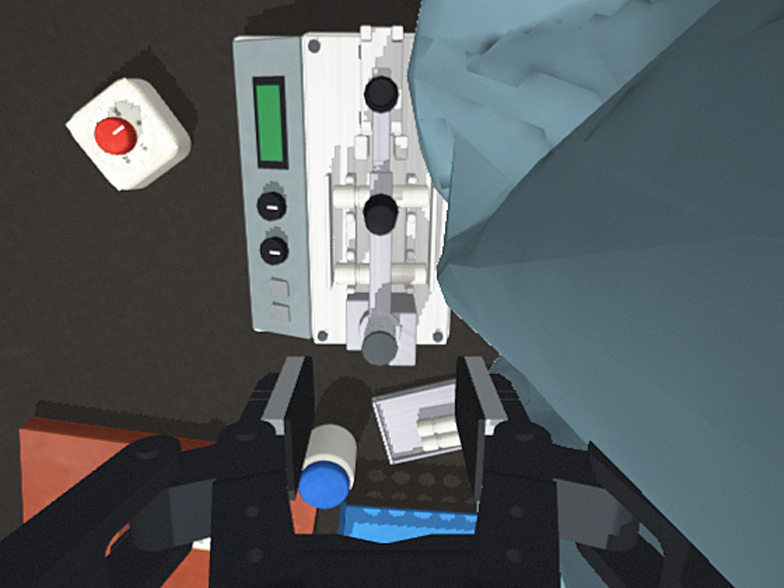

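The catch is home at (381,93), the bar is down over the tubes and the vial is unmoved. The milled tubes look closer together than in w14, so I'll measure them from above the out tray.

Emit:
{"op": "arm_command", "data": {"series": [{"travel": [4, -40, -20], "dr": [0, 0, 4]}, {"travel": [10, -80, -40], "dr": [0, 0, 8]}, {"travel": [16, -120, -60], "dr": [0, 0, 12]}, {"travel": [22, -160, -80], "dr": [0, 0, 15]}, {"travel": [26, -175, -100], "dr": [0, 0, 15]}, {"travel": [26, -175, -100], "dr": [0, 0, 15]}, {"travel": [26, -175, -100], "dr": [0, 0, 15]}], "hand": 0.85}}

```text
time_s: 40.55
eef_pos: [0.4478, -0.4223, 0.241]
ee_rot: [-0.027, 0.707, 0.029, 0.706]
contact_force: [-0.5, 0.6, 0.4]
width: 0.852
```

```bash
python3 - <<'E'
from h import *
from find import find
im,C=shot('wrist','w18')
o=r.get_obs();print(o['time_s'],o['eef_pos'],o['contact_force'],o['width'])
def seg(im,C,tag):
    c=proj(C,[.447,-.433,.009]);x0,x1,y0,y1=int(c[0]-110),int(c[0]+110),max(0,int(c[1]-70)),int(c[1]+70)
    find(im,C,(max(x0,0),y0,x1,y1),tag,.0106,150)
seg(cv2.imread('pics/w8_raw.png'),load('w8'),'w8');seg(im,C,'w18')
seg(cv2.imread('pics/w14_raw.png'),load('w14'),'w14');seg(cv2.imread('pics/w17_raw.png'),load('w17'),'w17')
E
```

```text
40.6 [ 0.44824064 -0.42249331  0.24250413] [0.27010558 0.38043023 0.07052265] 0.8507393702459746
w8 593 [265.9 170.1] mid [ 0.4447 -0.4146] ang 2.1 len 0.0571
w8 279 [161.5 194. ] mid [ 0.3553 -0.443 ] ang 89.0 len 0.0359
w8 486 [261.4 199.9] mid [ 0.4428 -0.441 ] ang 3.4 len 0.0492
w18 236 [165.1 198.7] mid [ 0.356  -0.4433] ang 89.7 len 0.0329
w18 1011 [265.5 203.2] mid [ 0.4432 -0.4399] ang 7.6 len 0.0535
w14 773 [332.3 348.6] mid [ 0.4465 -0.4185] ang 1.1 len 0.0611
w14 648 [334.3 370.4] mid [ 0.445  -0.4458] ang 1.3 len 0.0538
w14 458 [237.2 372.8] mid [ 0.3456 -0.4311] ang -34.1 len 0.037
w17 583 [313.1 309.1] mid [ 0.4348 -0.444 ] ang -11.1 len 0.0383
w17 874 [237.4 319.6] mid [ 0.343  -0.4486] ang -59.0 len 0.0661
w17 162 [216.6 362.4] mid [ 0.2971 -0.4975] ang -70.2 len 0.0298
```

```bash
python3 - <<'E'
from h import *
im=cv2.imread('pics/w18_raw.png').astype(int);C=load('w18')
m=((im[:,:,2]-im[:,:,0]>2)&(im[:,:,2]>130))
for u in range(225,310,8):
    v=np.where(m[140:240,u])[0]+140
    if len(v): 
        br=np.split(v,np.where(np.diff(v)>1)[0]+1)
        print(u,[(b[0],b[-1],onz(C,(u,b[0]),.0106)[:2].round(3).tolist(),onz(C,(u,b[-1]),.0106)[:2].round(3).tolist()) for b in br if len(b)>2])
print(im[165:228,262].tolist()[::2])
for n in('w8','w18'): print(n,proj(load(n),[.3832,-.4023,.009]),proj(load(n),[.3866,-.4696,.009]))
E
```

```text
241 [(np.int64(188), np.int64(195), [0.42, -0.428], [0.42, -0.435]), (np.int64(205), np.int64(213), [0.42, -0.443], [0.421, -0.451])]
249 [(np.int64(189), np.int64(197), [0.426, -0.429], [0.427, -0.436]), (np.int64(204), np.int64(214), [0.427, -0.442], [0.428, -0.451])]
257 [(np.int64(190), np.int64(197), [0.433, -0.429], [0.434, -0.435]), (np.int64(208), np.int64(222), [0.434, -0.445], [0.435, -0.458])]
265 [(np.int64(190), np.int64(197), [0.44, -0.429], [0.44, -0.435]), (np.int64(207), np.int64(214), [0.441, -0.444], [0.441, -0.45])]
273 [(np.int64(191), np.int64(197), [0.447, -0.429], [0.447, -0.434]), (np.int64(207), np.int64(214), [0.448, -0.443], [0.448, -0.449])]
281 [(np.int64(191), np.int64(197), [0.453, -0.428], [0.454, -0.434]), (np.int64(209), np.int64(215), [0.455, -0.444], [0.455, -0.45])]
289 [(np.int64(192), np.int64(198), [0.46, -0.429], [0.461, -0.434]), (np.int64(208), np.int64(216), [0.462, -0.443], [0.462, -0.45])]
297 [(np.int64(192), np.int64(200), [0.467, -0.428], [0.468, -0.435])]
[[238, 232, 232], [239, 233, 231], [242, 236, 235], [239, 233, 232], [242, 235, 233], [244, 239, 238], [241, 235, 234], [177, 170, 168], [187, 181, 178], [194, 184, 184], [188, 179, 177], [189, 179, 178], [183, 174, 175], [170, 179, 182], [199, 210, 211], [234, 240, 242], [251, 253, 253], [253, 254, 254], [253, 254, 254], [254, 254, 254], [255, 255, 255], [144, 148, 149], [181, 188, 190], [206, 215, 219], [239, 244, 245], [251, 253, 253], [253, 254, 254], [253, 254, 254], [253, 254, 254], [249, 254, 255], [189, 179, 178], [115, 107, 108]]
w8 [195.22777638 149.76085512] [197.91633778 225.4339452 ]
w18 [198.61365254 153.43326743] [200.88597197 229.98997302]
```

Both milled tubes lie flat and parallel inside the tray, as two adjacent bands of about 15 mm. The left one was evidently nudged about 15 mm sideways, but it is still properly in the tray, so nothing needs mending. The arm is clear, so I'll hand in.

```bash
python3 - <<'E'
from station import r,ticket
print(r.get_obs()['time_s'],ticket.finish_job())
E
```

```text
the job is handed in; nothing more can be done
40.6 None
```

The job is done and handed in at 40.6 s, with the arm clear of everything.

- **What I did:** I drew the catch, lifted the bar and swung it aside to about 1.64 rad. Both milled tubes went into the right tray. The two fresh tubes went into saddles 0 and 2; no third was visible. I then swung the bar back, let it down onto the tubes and pushed the catch home to its end stop. There the force rose to 13 N with no further travel.
- **Last checks:** The last wrist picture showed the catch knob at its home position, the bar down and a tube in each of the two saddles. The vial measured within 2 mm of where it started.
- **Disagreement:** The left milled tube had moved about 15 mm towards its neighbour after I placed it, probably the announced knock. The two now lie flat and touching instead of 28 mm apart, but both are inside the tray, so I left them.
- **Seen less well:** The curtain hid the fresh-tube tray from the wrist camera. I took those two tubes on the top and scene camera measurements, and the gripper width confirmed each grasp.

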